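# Hook out the clamp tray and set its click dial to five

## Task

With the hook tool, catch the steel pull loop of the clamp tray under the clear hood and drag the tray all the way out to its stop. Take the hook out of the loop and lay it down on the bench, then push the dial's post round clockwise, counting the clicks, until the dial rests on position 5 (the long mark is 0, each click is one mark). Leave the cup, the blocks and the acrylic box where they are.

Things in the scene. Friction and masses are not known exactly. Their poses are not given: they have to be found in the camera images.
- station: Fixed clear acrylic hood (5 mm sheet), 260 mm deep, 180 mm wide, roof underside 100 mm, roof top 107 mm above the bench, open at the front, aluminium rails inside. Origin: on the bench, middle of the open front edge; x axis points into the hood (away from the robot), z up. Its place and yaw vary.
- tray (a joint): Slide of the plywood clamp tray (200 x 150 mm, top 24 mm above the bench) in the hood, in m: 0 = fully in, 0.145 = fully out at its stop. It moves straight out along the station's -x. It has about 10 N of friction and stays where it is left. Starts between 0 and 0.03.
- eye (a point): Middle of the opening of the tray's level steel pull loop, a U of 9 mm round bar at the middle of the tray's near edge. Opening 31 mm across (station y), 33 mm deep (station x); 15 mm free each way from this point. Bar 19.5 to 28.5 mm above the bench, this point at 24 mm, bare bench below. At station x = 0.027 m minus the tray joint, station y = 0: under the hood when the tray is in.
- hook_tool: Hook tool, 160 g, loose on the bench: wooden handle block 90 long, 24 wide, 44 mm high, with a 9 mm steel rod running forward from its front at 38 mm height (rod axis) and turned straight down at its end. Origin: middle of the handle's underside; x axis along the tool towards the nose, z up. It stands on its underside with the nose's end at bench level.
- hook_tip (a point): Lower end of the hook's down-turned nose (9 mm round, 38 mm long below the rod's axis), level with the handle's underside and 115 mm ahead of the handle's middle along the tool's x.
- dial (a joint): Click dial on the tray, in rad: 0 at position 0, growing clockwise seen from above; seven detents 0 to 6, 0.5236 rad (30 deg) apart, stops at 0 and 3.1416. Position 5 is 2.618. A sprung ball pulls it into the nearest detent; leaving one takes about 0.13 N m (3 to 4 N on the post). Starts at or near a detent from 0 to 3.
- dial_centre (a point): On the dial's axis, 51 mm above the bench. Steel disc 96 mm across, top 49 mm above the bench, ringed by seven marks (long one = 0, then clockwise 1 to 6). 68 mm beyond the loop's middle in station x: under the hood at first, 50 mm before it with the tray out. Seen from above the post is 105 deg clockwise of station +x at 0 (on the right), 105 deg counter-clockwise at 5 (on the left).
- post_top (a point): Top of the dial's upright steel post, 16 mm across, 38 mm tall (49 to 87 mm above the bench), 40 mm from the dial's axis; it turns with the dial.
- cup: Red silicone cup, 76 mm across, 90 mm high, loose; origin under its middle. To be left alone.
- block_long: Wooden block 120 x 60 x 40 mm, loose; origin under its middle. To be left alone.
- block_short: Wooden block 80 x 60 x 50 mm, loose; origin under its middle. To be left alone.
- box: Clear acrylic box with shut hinged lid, 100 x 130 x 64 mm with a small knob on top, heavy; origin under its middle. To be left alone.
Mind the look-alikes: they are no part of the job. There is more than one size of the hook_tool; the job needs the smallest.

How it is judged:
By the outcome, as a careful person would: the job done as asked, in the order asked, and still so for the second after the job is handed in, with the robot touching nothing.
It also fails if it takes over 72 s, if anything falls off the work surface, if the arm or the gripper's body presses on something with over 40 N, if the wrist force passes 120 N, or if a joint passes its speed limit or range.

## Robot

A 6-joint arm with a two-finger parallel gripper is mounted at the origin on the work surface. World frame = base frame: x ahead of the robot, y to its left, z up, the work surface at z = 0. Lengths are in m, angles in rad, forces in N, time in s.
With the tool pointing down it reaches from about 0.15 to 0.775 m from the base axis. Payload 6.1 kg.
Tool frame: the origin (TCP) lies between the finger pads; the fingertips stand manip.finger_overhang ahead of it and the grasp point (between the pads) lies 5 mm behind it (manip.finger_overhang is the distance from the TCP to the fingertips, in m); z points along the fingers, x is the direction in which the jaws open and shut, and the axes are right-handed (so a half turn about z gives the same grasp; the last joint's range is limited). The gripper opens to 85 mm and grips with 20 to 120 N. Pads are 22 mm wide; open, the fingers measure 114 mm over their backs; the gripper's body (76 mm by 85 mm) begins 54 mm behind the grasp point. The pads swing forward as they close: fully open they stand 13 mm farther back than shut.
Start: joints at [-1.149, 0.126, -0.04, 1.405, 0, 1.571], TCP at [0.215, -0.479, 0.214] pointing down, gripper open.
Joint ranges: [-2.72, 2.72], [-0.95, 1.95], [-1.27, 1.35], [-1.78, 2.02], [-1.46, 1.47], [-3.14, 3.14]. Speed limits (rad/s): [2.39, 2.39, 3.01, 3.14, 3.14, 3.14].

## Interface

Orientations are given as a unit quaternion [x, y, z, w].
In Python, from station import manip gives the robot as it stands. The module is installed in compiled form; this text tells all that it offers.
- The arm moves only by the shell command python3 -m jog 'ROWS' [FORCE]. ROWS is JSON, one flat list of numbers, 5 for each row, row after row: the closure, from -1 (fully open) to 1 (shut), so that 0 is half open, then the shift along the tool's x, y, z in cm, then the turn about the tool's z in rad. A call has 1 to 20 rows; each row shifts and turns the commanded pose from where the row before left it, along the tool's axes as they then stand; what a row does not reach is not made up. A row lasts 1/12 s, in which the tool goes at most 41.7 mm and 7.16 degrees, less where a joint would pass 70% of its speed; a pose out of reach is approached as far as the arm can. A call with a gripper value outside its range is refused whole. The fingers move at their own pace and stop on an object; FORCE is the grip in N (left out, the last holds). Time passes only in rows, so rows that do not move let the fingers close. It gives the time, the measured TCP pose, the force and the opening at its end, in the units of the state.
- manip.get_state(): the state, without advancing time (a new reading comes with each control period).
- manip.grab_frame(name): name is "scene" or "top" or "wrist"; returns a dict with "img" (384x512x3 uint8, red, green, blue), "range_z" (384x512 float32, m along the optical axis (not along the pixel's ray), 0 where there is no reading), "vertical_fov" (degrees; the focal length in pixels is half the picture's height over the tangent of half this angle, whatever the lens; pixels are square), "cx", "cy" (the principal point, pixels), "R" (3x3) and "t" (3): a world point X has camera coordinates R X + t; the wrist camera has in their place "tool_from_camera" (4x4, takes a point from camera to tool coordinates, whose origin is the TCP and whose axes are the tool frame's). Camera axes: x right, y down, z forward; pixel columns grow to the right and rows downward; lengths in m; the calibration is good to about 2 mm. The wrist camera is an equidistant fisheye: a pixel r from the principal point sees the ray r / f radians off the axis. A picture is of the moment at which its call begins: read the wrist's pose just before it.
- manip.finish_job(): hands the job in, once; it reports no verdict.
The state is a dict: "t": time; "joint_pos": joint angles; "joint_velocities": joint speeds; "tau": joint torques, N m; "position": TCP position; "ee_rot": TCP orientation; "force": force on the tool from outside, world axes, zero at the start; "ft_torque": the same for the moment, N m; "gripper_width": opening from 0.0 (shut) to 1.0 (fully open).
Only numpy, scipy, OpenCV 4.12 (cv2) and the standard library are available. Lean on these libraries where they do the work, as an engineer would, in place of code of your own. Each camera call takes 0.05 s, during which the arm holds its last target.

## Working session

There is one attempt and no reset: what is moved stays moved. The work goes in short steps, Python scripts to look and compute and a shell command to move; the robot and the scene stay as the last step left them, time stands still between calls to the robot, and variables do not carry over. Pictures are saved under pics/ and viewed, and the job is handed in when it is done.

```bash
mkdir -p pics; ls
python3 - <<'E'
from station import manip
import cv2
print(manip.get_state(), manip.finger_overhang)
for n in("scene","top","wrist"):
    f=manip.grab_frame(n)
    cv2.imwrite(f"pics/a_{n}.png",cv2.cvtColor(f["img"],cv2.COLOR_RGB2BGR))
    print(n,f["vertical_fov"],f["cx"],f["cy"],f.get("R"),f.get("t"),f.get("tool_from_camera"))
E
```

```text
pics
{'t': 0.0, 'joint_pos': array([-1.14896516e+00,  1.26397677e-01, -4.06249723e-02,  1.40540121e+00,
       -1.21998210e-05,  1.57082248e+00]), 'joint_velocities': array([-4.12585416e-04, -6.11667469e-04, -4.00068435e-05,  8.60172395e-04,
       -7.23090145e-04,  8.05734101e-04]), 'tau': array([ 3.49422007e-03, -4.35923159e+01,  3.52919233e+01,  1.72452035e-02,
        7.73471083e-05, -7.80664749e-06]), 'position': array([ 0.21476712, -0.47857693,  0.21351146]), 'ee_rot': array([ 8.39466199e-01, -5.43411298e-01, -6.86453734e-04, -4.37070046e-04]), 'force': array([ 0.51406031, -0.20325917,  0.30184686]), 'ft_torque': array([ 0.00180739, -0.02213993,  0.03558052]), 'gripper_width': 0.9989552748727254} 0.014
scene 54.60130531284812 256.7982675905075 195.38012092536582 [[-9.56526590e-03  9.99953839e-01 -9.08482137e-04]
 [ 8.19581065e-01  7.31936428e-03 -5.72916491e-01]
 [-5.72883395e-01 -6.22467333e-03 -8.19613244e-01]] [-0.12501814 -0.37364767  1.79784346] None
top 55.261450685275896 257.08309249407614 189.53075032214358 [[-0.01799299 -0.99978556  0.01025069]
 [-0.99290368  0.01666187 -0.11774835]
 [ 0.1175523  -0.0122966  -0.99299056]] [0.13712321 0.53656714 1.10197555] None
wrist 65.70646984690485 262.01706572256796 195.0463676617796 None None [[ 9.99999895e-01 -2.39187984e-05 -4.56716757e-04  2.37883280e-04]
 [ 1.41595860e-04  9.65755966e-01  2.59452102e-01 -6.62220391e-02]
 [ 4.34871150e-04 -2.59452140e-01  9.65755869e-01 -1.59038420e-01]
 [ 0.00000000e+00  0.00000000e+00  0.00000000e+00  1.00000000e+00]]
```

View pics/a_scene.png

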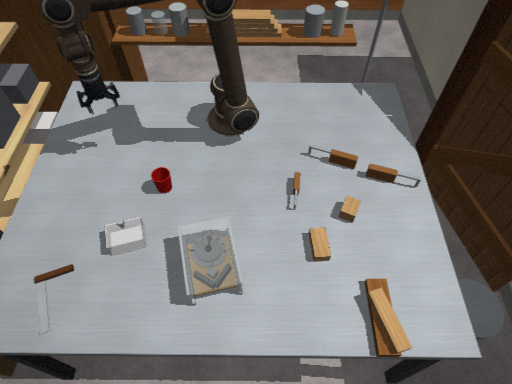

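View pics/a_top.png

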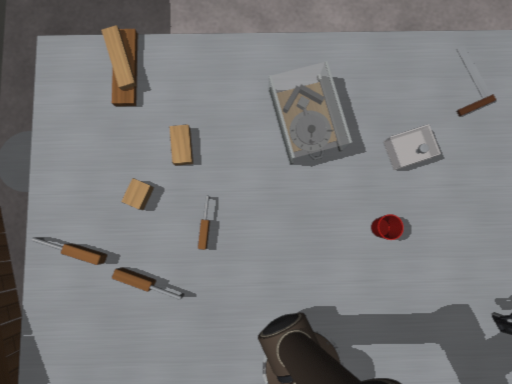

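View pics/a_wrist.png

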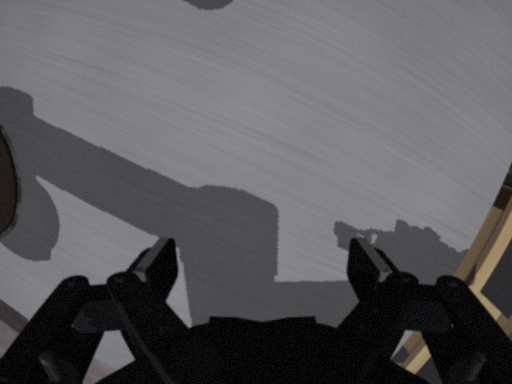

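The top view shows three hook-tool candidates: A at (204,225), B at (83,253) and C at (133,280). There is also a knife or saw at (476,105). A looks smallest, so I'll crop close and measure it.

```bash
cat > h.py <<'E'
import numpy as np,cv2
from station import manip
def cam(n):
    f=manip.grab_frame(n); f['f']=192/np.tan(np.radians(f['vertical_fov']/2)); return f
def onz(f,u,v,z):
    d=f['R'].T@np.array([(u-f['cx'])/f['f'],(v-f['cy'])/f['f'],1]); c=-f['R'].T@f['t']
    return c+d*(z-c[2])/d[2]
def px(f,X):
    p=f['R']@np.asarray(X)+f['t']; return p[:2]/p[2]*f['f']+[f['cx'],f['cy']]
def cloud(f):
    v,u=np.mgrid[:384,:512]; z=f['range_z']
    P=np.stack([(u-f['cx'])/f['f']*z,(v-f['cy'])/f['f']*z,z],-1)
    return (P-f['t'])@f['R']
def crop(f,x0,y0,x1,y1,s,name):
    im=cv2.cvtColor(f['img'],cv2.COLOR_RGB2BGR)[y0:y1,x0:x1]
    cv2.imwrite('pics/'+name,cv2.resize(im,None,fx=s,fy=s,interpolation=cv2.INTER_CUBIC))
E
python3 - <<'E'
from h import *
f=cam('top');crop(f,170,180,240,260,7,'b_hook.png');crop(f,260,55,360,170,5,'b_st.png')
np.savez('top0.npz',**f)
P=cloud(f);hsv=cv2.cvtColor(f['img'],cv2.COLOR_RGB2HSV)
for n,(x0,y0,x1,y1) in dict(A=(190,210,220,255),B=(55,235,110,270),C=(108,262,156,296)).items():
    Q=P[y0:y1,x0:x1].reshape(-1,3);H=hsv[y0:y1,x0:x1].reshape(-1,3)
    m=(H[:,1]>120)&(Q[:,2]>.03)
    q=Q[m]; r=cv2.minAreaRect((q[:,:2]*1000).astype(np.float32)); print(n,m.sum(),r,np.median(q[:,2]))
g=cam('scene');crop(g,280,160,320,215,10,'b_hooks.png');crop(g,170,210,250,305,6,'b_sts.png');np.savez('scene0.npz',**g)
E
```

```text
A 216 ((405.4814758300781, 292.3827209472656), (22.89752197265625, 85.04969787597656), 83.24105834960938) 0.0435330151937528
B 458 ((364.0184020996094, 422.9393310546875), (60.87107849121094, 565.343017578125), 2.2823586463928223) 0.056783085126453664
C 460 ((277.10565185546875, 498.7500915527344), (115.83251190185547, 29.791685104370117), 69.48417663574219) 0.056840087160377986
```

View pics/b_hook.png

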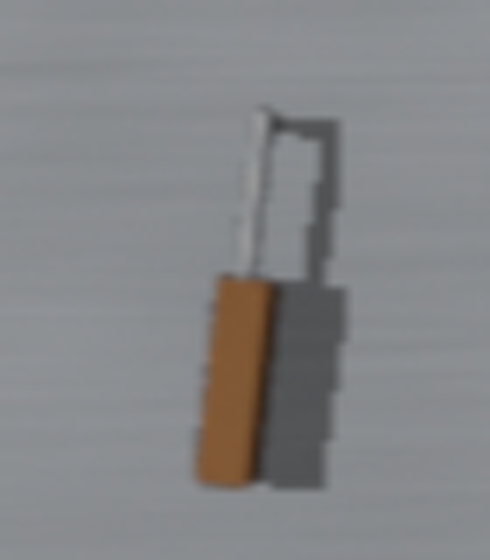

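View pics/b_st.png

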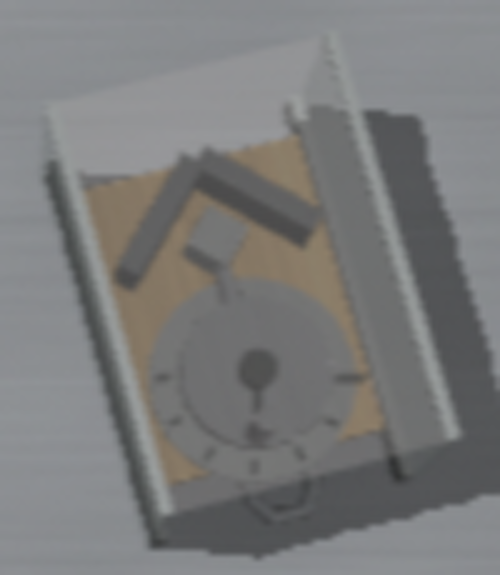

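View pics/b_sts.png

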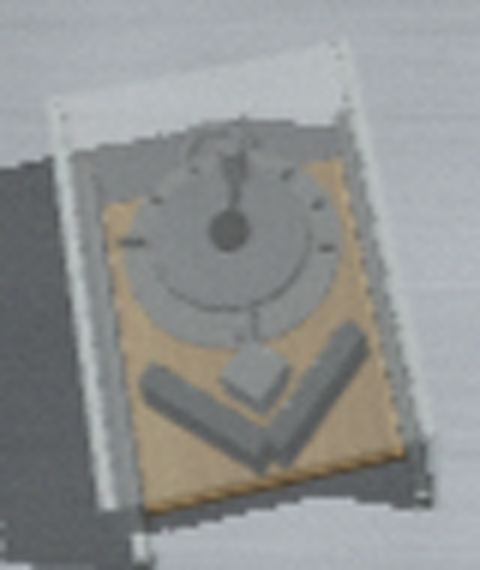

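View pics/b_hooks.png

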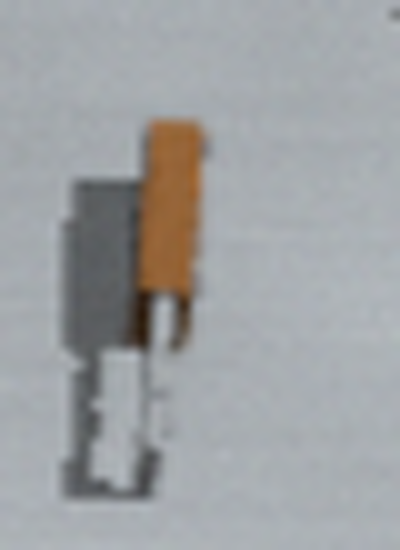

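Run:
```python
from h import *
from scipy.optimize import least_squares
T=dict(np.load('top0.npz'));S=dict(np.load('scene0.npz'))
c=lambda x,y:(x/5+260-.4,y/5+55-.4)
cs=lambda x,y:(x/6+170-.4,y/6+210-.4)
co={'FL':(0,.09),'FR':(0,-.09),'BL':(.26,.09),'BR':(.26,-.09)}
ob=[(T,'FL',c(165,515)),(T,'FR',c(460,437)),(T,'BL',c(47,105)),(T,'BR',c(333,35)),(S,'FR',cs(55,100)),(S,'FL',cs(345,42))]
def W(p,q,z): 
    C,s=np.cos(p[2]),np.sin(p[2]); return np.array([p[0]+C*q[0]-s*q[1],p[1]+s*q[0]+C*q[1],z])
# scene camera: looks back toward robot -> image right = +y
def r(p): return np.concatenate([px(f,W(p,co[k],.107))-np.array(o) for f,k,o in ob])
s=least_squares(r,[.5,0,0.2]);print(s.x,s.fun.reshape(-1,2).round(1))
for lab,(x,y),z in [('dial',(258,369),.051),('loop tip',(283,512),.024),('post top?',(258,430),.087),('long',(350,378),.049)]:
    print(lab,onz(T,*c(x,y),z))
for lab,(x,y),z in [('dial',(230,230),.051),('long',(130,242),.049),('posttop',(238,155),.087)]:
    print('S',lab,onz(S,*cs(x,y),z))
p=s.x
for t in (0,.03):print('dial pred',W(p,(.095-t,0),.051),'eye',W(p,(.027-t,0),.024))
# hook
k=lambda x,y:(x/7+170-.4,y/7+180-.4)
for lab,(x,y),z in [('fl',(217,277),.044),('fr',(273,280),.044),('bl',(197,484),.044),('br',(250,486),.044),('tip',(263,112),.042)]:
    print(lab,onz(T,*k(x,y),z))
```

```text
[ 0.64310367 -0.06316379  0.24652672] [[-0.2  0.2]
 [-0.2  0.2]
 [-0.2 -0.3]
 [ 0.2 -1. ]
 [-0.8 -0.4]
 [ 0.3 -0.8]]
dial [ 0.72448971 -0.04316172  0.051     ]
loop tip [ 0.63963508 -0.06016263  0.024     ]
post top? [ 0.67668319 -0.03581406  0.087     ]
long [ 0.71846762 -0.10051841  0.049     ]
S dial [ 0.72327433 -0.04430466  0.051     ]
S long [ 0.73080076 -0.1039586   0.049     ]
S posttop [ 0.69184771 -0.03828761  0.087     ]
dial pred [ 0.73523143 -0.03998026  0.051     ] eye [ 0.66928735 -0.05657479  0.024     ]
dial pred [ 0.70613845 -0.04730137  0.051     ] eye [ 0.64019438 -0.0638959   0.024     ]
fl [0.45008012 0.30009112 0.044     ]
fr [0.44836425 0.27597334 0.044     ]
bl [0.36199457 0.30861283 0.044     ]
br [0.36073328 0.28600296 0.044     ]
tip [0.52149223 0.2803846  0.042     ]
```

A is the smallest hook: its handle top is 43.5 mm up, against 57 mm for B and C. Its handle is at about (0.405, 0.2925), yaw about -6°, and the nose points away from the robot. The four handle corners and the tip agree with the given sizes. The station fit is good, with yaw 0.2465 rad. Next I turn the tool and check which way joint 6 goes.

```bash
python3 -m jog '[-1,0,0,0,-0.12,-1,0,0,0,-0.12,-1,0,0,0,-0.12,-1,0,0,0,-0.12,-1,0,0,0,-0.12,-1,0,0,0,-0.12,-1,0,0,0,-0.12,-1,0,0,0,-0.12,-1,0,0,0,-0.12,-1,0,0,0,-0.12]' 100
cat >> h.py <<'E'
from scipy.spatial.transform import Rotation as Ro
def goto(x,y,z,ang,handle=True):
    """print needed shift in tool axes (cm) now, and turn (rad) so tool x axis points at world angle ang (rad)"""
    s=manip.get_state(); R=Ro.from_quat(s['ee_rot']).as_matrix()
    d=R.T@(np.array([x,y,z])-s['position'])*100
    a=np.arctan2(R[1,0],R[0,0]); t=-((ang-a+np.pi)%(2*np.pi)-np.pi)
    print('t',round(s['t'],2),'pos',s['position'].round(4),'xang',round(float(a),4),'shift cm',d.round(2),'turn',round(float(t),3),'q',s['joint_pos'].round(2),'F',s['force'].round(1),'w',round(float(s['gripper_width']),3),'tilt',R[2].round(3))
E
python3 -c "
from h import *
goto(.4053,.2925,.15,np.radians(83.8))"
```

```text
t: 1.08
position: [0.2149, -0.4789, 0.2141]
ee_rot: [1.0, 0.028, -0.0, -0.0]
force: [-0.2, -0.1, 0.6]
gripper_width: 1.001
t 1.08 pos [ 0.2149 -0.4789  0.2141] xang 0.057 shift cm [ 23.4  -75.93   6.43] turn -1.406 q [-1.15  0.13 -0.04  1.41 -0.    0.36] F [-0.2 -0.1  0.6] w 1.001 tilt [-0. -0. -1.]
```

```bash
python3 -m jog '[-1,0,0,0,-0.117,-1,0,0,0,-0.117,-1,0,0,0,-0.117,-1,0,0,0,-0.117,-1,0,0,0,-0.117,-1,0,0,0,-0.117,-1,0,0,0,-0.117,-1,0,0,0,-0.117,-1,0,0,0,-0.117,-1,0,0,0,-0.117,-1,0,0,0,-0.117,-1,0,0,0,-0.117]' && python3 -m jog '[-1,2.4,0.3,0,0,-1,3.3,0.44,0,0,-1,3.3,0.44,0,0,-1,3.3,0.44,0,0,-1,3.3,0.44,0,0,-1,3.3,0.44,0,0,-1,3.3,0.44,0,0,-1,3.3,0.44,0,0,-1,3.3,0.44,0,0,-1,3.3,0.44,0,0,-1,3.3,0.44,0,0,-1,3.3,0.44,0,0]' && python3 -m jog '[-1,3.3,0.44,0,0,-1,3.3,0.44,0,0,-1,3.3,0.44,0,0,-1,3.3,0.44,0,0,-1,3.3,0.44,0,0,-1,3.3,0.44,0,0,-1,3.3,0.44,0,0,-1,3.3,0.44,0,0,-1,3.3,0.44,0,0,-1,3.3,0.44,0,0,-1,3.3,0.44,0,0,-1,2.5,0.4,0,0,-1,0,0,0,0,-1,0,0,0,0]'
python3 -c "
from h import *
goto(.4053,.2925,.022,np.radians(83.8))
s=manip.get_state()
f=cam('wrist');crop(f,0,0,512,384,1.5,'c_w.png')
np.savez('w1.npz',**f,pos=s['position'],q=s['ee_rot'])"
```

```text
t: 2.08
position: [0.2149, -0.4789, 0.2142]
ee_rot: [0.745, 0.667, 0.0, -0.0]
force: [-0.0, 0.6, -0.5]
gripper_width: 1.002
t: 3.08
position: [0.3106, -0.099, 0.2145]
ee_rot: [0.747, 0.665, 0.0, 0.0]
force: [-0.1, -0.7, -0.1]
gripper_width: 0.998
t: 4.25
position: [0.4074, 0.2796, 0.2136]
ee_rot: [0.746, 0.666, -0.001, -0.0]
force: [-0.4, -0.1, -0.2]
gripper_width: 0.997
t 4.25 pos [0.4074 0.2796 0.2136] xang 1.457 shift cm [ 1.28 -0.33 19.16] turn -0.006 q [ 0.6   0.07 -0.1   1.4  -0.    0.72] F [-0.4 -0.1 -0.2] w 0.997 tilt [-0.001 -0.001 -1.   ]
```

View pics/c_w.png

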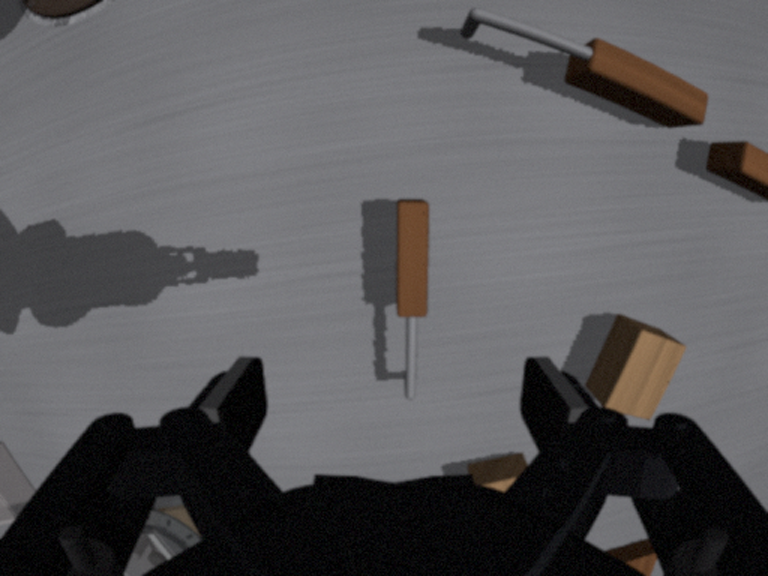

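The wrist view shows the small hook's handle with corners at (398,200), (428,201), (398,316) and (427,316), and the nose tip at (411,396). The block and one larger hook lie to the right. I'll measure from these corners.

```bash
cat >> h.py <<'E'
def wz(d,u,v,z):
    """wrist fisheye pixel -> world at height z"""
    f=192/np.tan(np.radians(float(d['vertical_fov'])/2))
    a,b=u-float(d['cx']),v-float(d['cy']);r=np.hypot(a,b);th=r/f
    ray=np.array([np.sin(th)*a/r,np.sin(th)*b/r,np.cos(th)])
    M=d['tool_from_camera'];R=Ro.from_quat(d['q']).as_matrix()
    c=R@M[:3,3]+d['pos'];w=R@M[:3,:3]@ray
    return c+w*(z-c[2])/w[2]
E
python3 - <<'E'
from h import *
d=dict(np.load('w1.npz'))
P=[wz(d,u/1.5,v/1.5,z)[:2] for u,v,z in[(398,200,.044),(428,201,.044),(398,316,.044),(427,316,.044),(411,396,.036)]]
print(np.round(P,4)); P=np.array(P);b=(P[0]+P[1])/2;f=(P[2]+P[3])/2
print((f+b)/2,np.degrees(np.arctan2(*(f-b)[::-1])),np.linalg.norm(f-b),np.linalg.norm(P[0]-P[1]))
goto(*((f+b)/2),.021,np.arctan2(*(f-b)[::-1])+np.pi/2)
E
```

```text
[[0.3612 0.2887]
 [0.3643 0.3105]
 [0.4497 0.2788]
 [0.4523 0.3011]
 [0.525  0.2816]]
[0.4068808  0.29476151] -6.2369212784389285 0.08876335276872369 0.022049800099596055
t 4.3 pos [0.4072 0.2787 0.2138] xang 1.4559 shift cm [ 1.61 -0.2  19.28] turn -0.006 q [ 0.6   0.07 -0.11  1.4  -0.    0.72] F [-0.3 -0.4  0.3] w 1.003 tilt [-0.001 -0.001 -1.   ]
```

```bash
python3 -m jog '[-1,0.5,-0.05,2,0,-1,0.5,-0.05,2.7,0,-1,0.5,-0.05,3,0,-1,0,0,3,0,-1,0,0,3,0,-1,0,0,2.5,0,-1,0,0,1.5,0,-1,0,0,1,0,-1,0,0,0.4,0,-1,0,0,0,0]' && python3 -m jog '[1,0,0,0,0,1,0,0,0,0,1,0,0,0,0,1,0,0,0,0,1,0,0,0,0,1,0,0,0,0,1,0,0,0,0,1,0,0,0,0,1,0,0,0,0,1,0,0,0,0]' 100 && python3 -m jog '[1,0,0,-1,0,1,0,0,-2,0,1,0,0,-2,0,1,0,0,-2,0,1,0,0,-1,0,1,0,0,0,0]'
python3 -c "
from h import *
goto(.4053,.2925,.1,np.radians(83.8))
s=manip.get_state()
f=cam('wrist');crop(f,0,0,512,384,1.5,'d_w.png')
np.savez('w2.npz',**f,pos=s['position'],q=s['ee_rot'])"
```

```text
t: 5.13
position: [0.4077, 0.2931, 0.0232]
ee_rot: [0.747, 0.665, -0.0, 0.0]
force: [0.6, 0.9, 0.0]
gripper_width: 0.996
t: 5.97
position: [0.4082, 0.2942, 0.0244]
ee_rot: [0.747, 0.665, 0.001, 0.0]
force: [-1.3, -1.1, 6.8]
gripper_width: 0.22
t: 6.47
position: [0.4091, 0.2949, 0.106]
ee_rot: [0.747, 0.665, 0.002, 0.0]
force: [-0.3, -0.5, -1.3]
gripper_width: 0.22
t 6.47 pos [0.4091 0.2949 0.106 ] xang 1.4551 shift cm [-0.28 -0.35  0.59] turn -0.007 q [ 0.62  0.11 -0.3   1.16  0.    0.74] F [-0.3 -0.5 -1.3] w 0.22 tilt [ 0.003  0.003 -1.   ]
```

View pics/d_w.png

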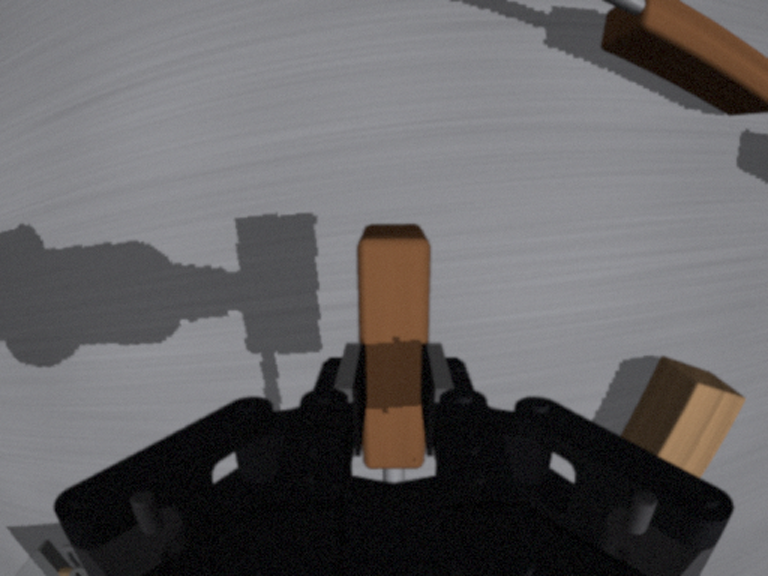

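Run:
```python
from h import *
d=dict(np.load('w2.npz'));R=Ro.from_quat(d['q']).as_matrix()
for u,v in[(359,238),(430,238),(362,466),(425,466)]:
    print((R.T@(wz(d,u/1.5,v/1.5,d['pos'][2]+.0196)-d['pos'])).round(4))
```

```text
[-0.0106 -0.0454 -0.0198]
[ 0.0118 -0.0454 -0.0197]
[-0.0118  0.0416 -0.0195]
[ 0.0124  0.0417 -0.0194]
```

```bash
python3 -m jog '[1,0,0,-0.5,-0.09,1,0,0,-0.5,-0.09,1,0,0,0,-0.09,1,0,0,0,-0.092,1,0,0,0,0]' && python3 -c "
from h import *
goto(.485,-.103,.11,.2465+np.pi/2)"
```

```text
t: 6.93
position: [0.4071, 0.2934, 0.1117]
ee_rot: [0.614, 0.789, -0.001, -0.0]
force: [-0.2, -0.1, -1.2]
gripper_width: 0.221
t 6.93 pos [0.4071 0.2934 0.1117] xang 1.8193 shift cm [-40.34  -2.2    0.22] turn 0.002 q [ 0.62  0.1  -0.29  1.18  0.    0.38] F [-0.2 -0.1 -1.2] w 0.221 tilt [-0.001 -0.002 -1.   ]
```

```bash
python3 -m jog '[1,-1.5,0,0,0,1,-2.5,-0.2,0,0,1,-3,-0.2,0,0,1,-3,-0.2,0,0,1,-3,-0.2,0,0,1,-3,-0.2,0,0,1,-3,-0.2,0,0,1,-3,-0.2,0,0,1,-3,-0.2,0,0,1,-3,-0.2,0,0,1,-3,-0.2,0,0,1,-3,-0.2,0,0,1,-3,0,0,0,1,-2,0,0,0,1,-1.3,0,0,0,1,0,0,0,0,1,0,0,0,0]'
python3 - <<'E'
from h import *
goto(.485,-.103,.11,.2465+np.pi/2)
f=cam('top');crop(f,260,55,370,215,4,'e_t.png');np.savez('top1.npz',**f)
f=cam('scene');crop(f,160,180,260,305,5,'e_s.png');np.savez('scene1.npz',**f)
s=manip.get_state();f=cam('wrist');crop(f,0,0,512,384,1.5,'e_w.png');np.savez('w3.npz',**f,pos=s['position'],q=s['ee_rot'])
E
```

```text
t: 8.35
position: [0.4842, -0.1022, 0.1125]
ee_rot: [0.616, 0.788, -0.0, -0.001]
force: [-1.1, -0.3, -0.3]
gripper_width: 0.218
t 8.35 pos [ 0.4842 -0.1022  0.1125] xang 1.8147 shift cm [-0.09  0.06  0.25] turn -0.003 q [-0.21  0.09 -0.3   1.18  0.   -0.45] F [-1.1 -0.3 -0.3] w 0.218 tilt [ 0.001 -0.001 -1.   ]
```

View pics/e_t.png

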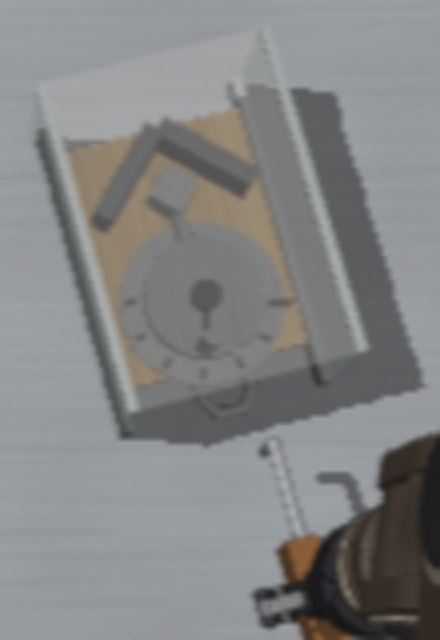

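View pics/e_s.png

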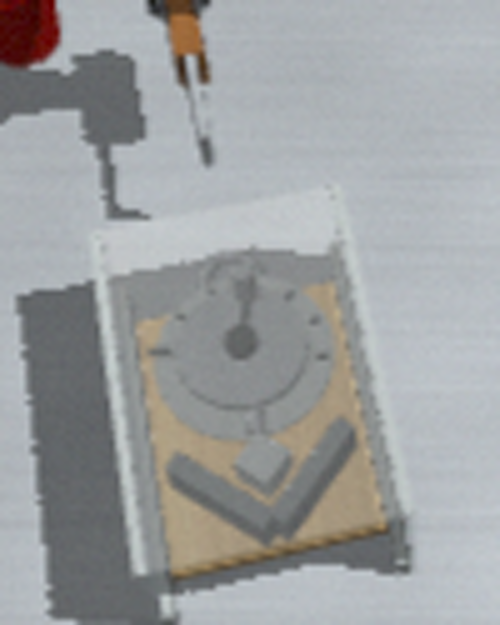

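View pics/e_w.png

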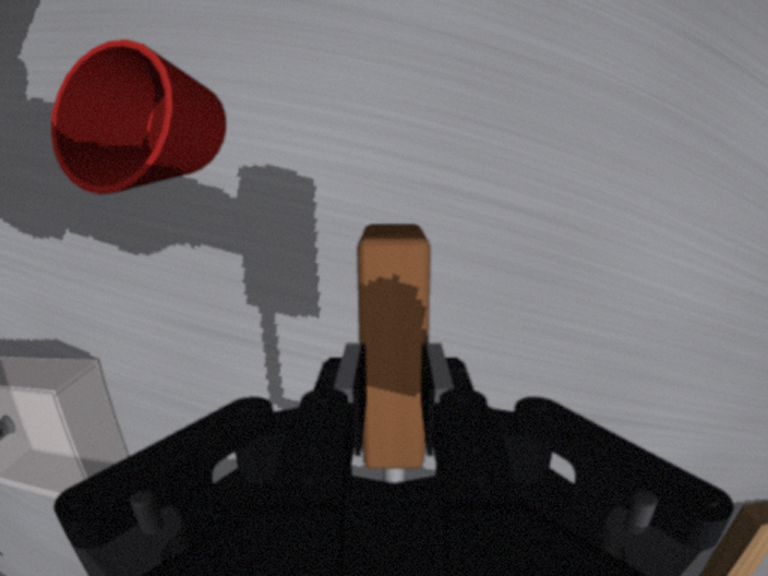

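The hook is held at the front. In the top crop the nose bend is at (270,442), the loop's near end at (226,410) and the dial hub at (206,295). I'll check these against the model.

Run:
```python
from h import *
T=dict(np.load('top1.npz'));S=dict(np.load('scene1.npz'));d=dict(np.load('w3.npz'))
R=Ro.from_quat(d['q']).as_matrix()
tip=d['pos']+R@[0,.113,.0244]
p=[.6431,-.0632,.2465];C,s=np.cos(p[2]),np.sin(p[2]);M=np.array([[C,-s],[s,C]])
st=lambda X:M.T@(np.array(X[:2])-p[:2])
print('tip',tip,'st',st(tip))
bend=d['pos']+R@[0,.113,.0244-.042]
print('bend px pred',(px(T,bend)-[260,55])*4,(px(S,bend)-[160,180])*5,'tip',(px(T,tip)-[260,55])*4,(px(S,tip)-[160,180])*5)
for t in(.005,.012,.02):
  g=lambda x,y,z:np.r_[M@[x,y]+p[:2],z]
  for n,X in dict(near=g(.027-t-.0195,0,.026),dial=g(.095-t,0,.051)).items(): print(t,n,((px(T,X)-[260,55])*4).round(),((px(S,X)-[160,180])*5).round())
goto(*(M@[.015-.113,0]+p[:2]),.0664,.2465+np.pi/2)
```

```text
tip [ 0.5937677  -0.07379868  0.08835385] st [-0.05042731  0.00175933]
bend px pred [271.82658831 440.22980572] [202.32144038 128.93859457] tip [260.31003615 450.73972543] [209.41449097 159.89320075]
0.005 near [228. 400.] [228. 262.]
0.005 dial [202. 286.] [243. 349.]
0.012 near [231. 409.] [226. 254.]
0.012 dial [205. 295.] [242. 340.]
0.02 near [233. 418.] [225. 245.]
0.02 dial [207. 304.] [240. 330.]
t 8.5 pos [ 0.4843 -0.1012  0.113 ] xang 1.8177 shift cm [-0.19  6.53  4.66] turn 0.0 q [-0.21  0.09 -0.3   1.18  0.   -0.45] F [ 0.8  0.7 -1.2] w 0.219 tilt [ 0.001 -0.001 -1.   ]
```

Everything agrees with the tray joint at 0.012. I'll lower outside the hood, go in, and drop the nose into the loop.

```bash
python3 -m jog '[1,-0.1,0,1.2,0,1,0,0,2,0,1,0,0,1.4,0,1,0,0,0,0,1,0,1,0,0,1,0,1.5,0,0,1,0,1.5,0,0,1,0,1.5,0,0,1,0,1,0,0,1,0,0,0,0,1,0,0,0,0]'
python3 - <<'E'
from h import *
p=[.6431,-.0632,.2465];C,s=np.cos(p[2]),np.sin(p[2]);M=np.array([[C,-s],[s,C]])
goto(*(M@[.015-.113,0]+p[:2]),.0664,.2465+np.pi/2)
f=cam('top');crop(f,260,55,370,215,4,'f_t.png')
f=cam('scene');crop(f,160,180,260,305,5,'f_s.png')
E
```

```text
t: 9.42
position: [0.5485, -0.087, 0.0677]
ee_rot: [0.615, 0.789, 0.0, 0.0]
force: [-0.7, 0.3, -1.8]
gripper_width: 0.22
t 9.42 pos [ 0.5485 -0.087   0.0677] xang 1.8179 shift cm [-0.   -0.05  0.13] turn 0.001 q [-0.16  0.22 -0.25  1.1  -0.   -0.4 ] F [-0.7  0.3 -1.8] w 0.22 tilt [-0.  0. -1.]
```

View pics/f_t.png

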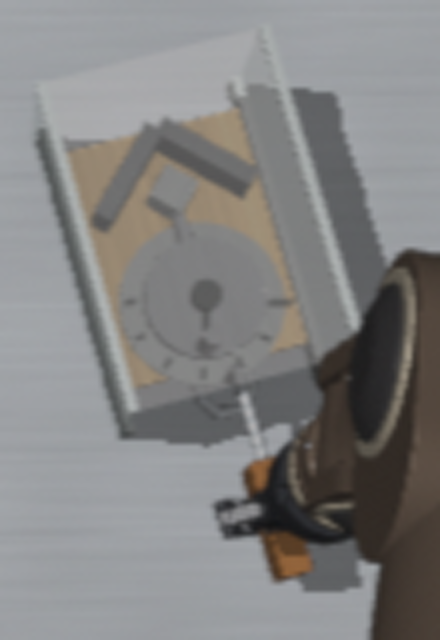

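View pics/f_s.png

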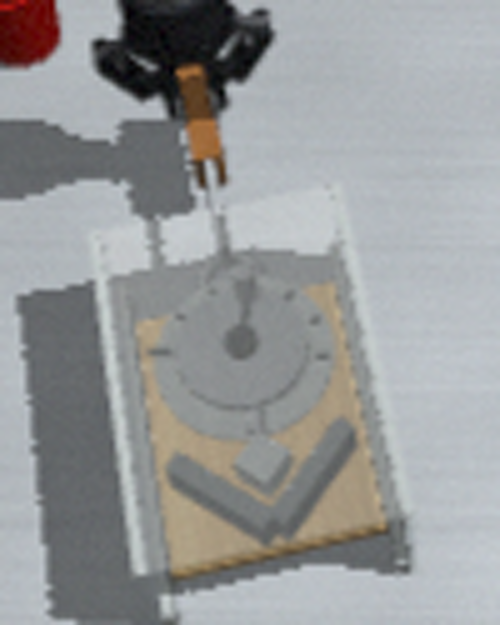

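```bash
python3 -m jog '[1,0,-0.05,0.5,0,1,0,0,0.6,0,1,0,0,0.6,0,1,0,0,0.3,0,1,0,0,0,0]' && python3 -m jog '[1,0,0,0.5,0,1,0,0,0.6,0,1,0,0,0.4,0,1,0,0,0,0,1,0,0,0,0]'
python3 - <<'E'
from h import *
f=cam('scene');crop(f,160,180,260,305,5,'g_s.png')
f=cam('top');crop(f,260,55,370,215,4,'g_t.png')
E
```

```text
t: 9.93
position: [0.5464, -0.0875, 0.046]
ee_rot: [0.615, 0.789, -0.001, -0.001]
force: [0.5, 0.1, -2.0]
gripper_width: 0.215
t: 10.35
position: [0.5472, -0.0875, 0.0319]
ee_rot: [0.615, 0.789, -0.0, -0.0]
force: [0.1, -0.6, -1.6]
gripper_width: 0.216
```

View pics/g_s.png

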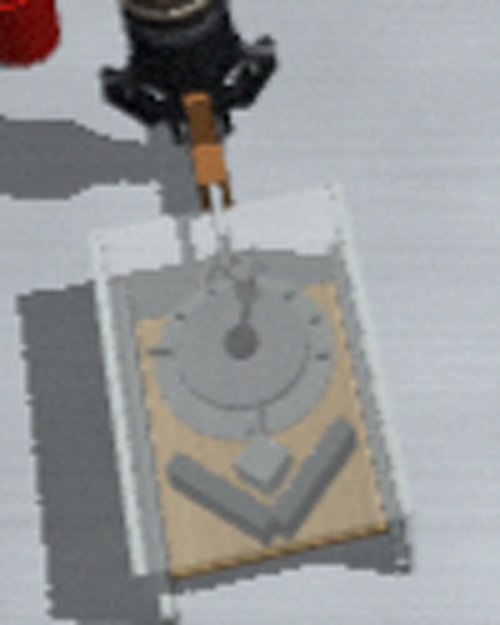

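The nose is inside the loop with no contact force. I'll start the pull.

```bash
python3 -m jog '[1,0,-0.5,0,0,1,0,-0.6,0,0,1,0,-0.6,0,0,1,0,-0.6,0,0,1,0,-0.6,0,0,1,0,-0.6,0,0]' && python3 -m jog '[1,0,-0.8,0,0,1,0,-1,0,0,1,0,-1,0,0,1,0,-1,0,0,1,0,-1,0,0,1,0,-1,0,0]'
python3 - <<'E'
from h import *
f=cam('top');crop(f,260,55,370,215,4,'i_t.png')
E
```

```text
t: 10.95
position: [0.5165, -0.0957, 0.0335]
ee_rot: [0.615, 0.789, 0.003, 0.002]
force: [9.9, 3.1, -4.0]
gripper_width: 0.218
t: 11.45
position: [0.4601, -0.1099, 0.0336]
ee_rot: [0.615, 0.789, 0.003, 0.002]
force: [9.3, 3.7, -4.3]
gripper_width: 0.217
```

View pics/i_t.png

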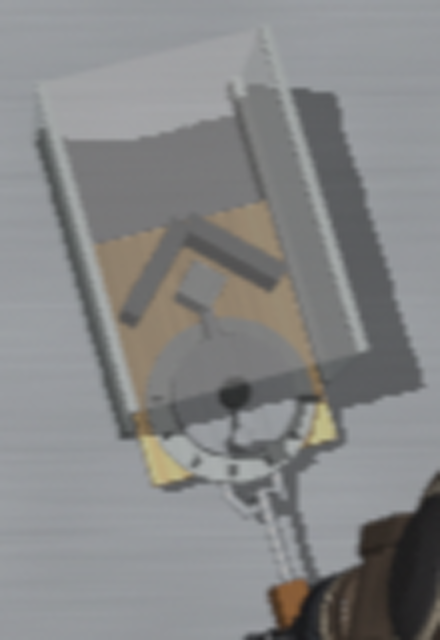

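```bash
python3 -m jog '[1,0,-1,0,0,1,0,-1,0,0,1,0,-1,0,0,1,0,-1,0,0,1,0,-0.6,0,0]' && python3 -m jog '[1,0,-0.3,0,0,1,0,-0.3,0,0,1,0,-0.2,0,0]' && python3 -m jog '[1,0,-0.2,0,0,1,0,-0.2,0,0]'
```

```text
t: 11.92
position: [0.4146, -0.1212, 0.0333]
ee_rot: [0.615, 0.789, 0.002, 0.002]
force: [8.7, 3.4, -3.7]
gripper_width: 0.218
t: 12.17
position: [0.408, -0.123, 0.0335]
ee_rot: [0.615, 0.789, 0.003, 0.002]
force: [15.5, 4.7, -5.6]
gripper_width: 0.218
t: 12.33
position: [0.4081, -0.1235, 0.0345]
ee_rot: [0.614, 0.789, 0.006, 0.005]
force: [26.7, 8.5, -9.1]
gripper_width: 0.22
```

The force rose from 9 to 27 N with no movement, so the tray is at its stop. I'll centre the nose and lift it out.

```bash
python3 -m jog '[1,0,0.5,0,0,1,0,0.5,0,0,1,0,0.5,0,0,1,0,0,0,0]' && python3 -m jog '[1,0,0,-0.7,0,1,0,0,-1.2,0,1,0,0,-1.2,0,1,0,0,-1.2,0,1,0,0,-1.2,0,1,0,0,-1.2,0,1,0,0,0,0]'
python3 - <<'E'
from h import *
f=cam('top');crop(f,260,55,370,215,4,'j_t.png');np.savez('top2.npz',**f)
f=cam('scene');crop(f,160,180,260,305,5,'j_s.png');np.savez('scene2.npz',**f)
goto(.4,.2,.0664,.2465+np.pi/2)
E
```

```text
t: 12.67
position: [0.4158, -0.1206, 0.0322]
ee_rot: [0.615, 0.789, -0.0, -0.0]
force: [0.5, -0.8, -0.9]
gripper_width: 0.222
t: 13.25
position: [0.4164, -0.1211, 0.1017]
ee_rot: [0.615, 0.789, 0.0, 0.001]
force: [1.5, 0.8, -1.9]
gripper_width: 0.222
t 13.35 pos [ 0.4156 -0.1208  0.0995] xang 1.8168 shift cm [31.5  6.3  3.3] turn -0.0 q [-0.28 -0.02 -0.45  1.14 -0.   -0.53] F [ 0.8  0.5 -1.7] w 0.219 tilt [-0.  0. -1.]
```

View pics/j_t.png

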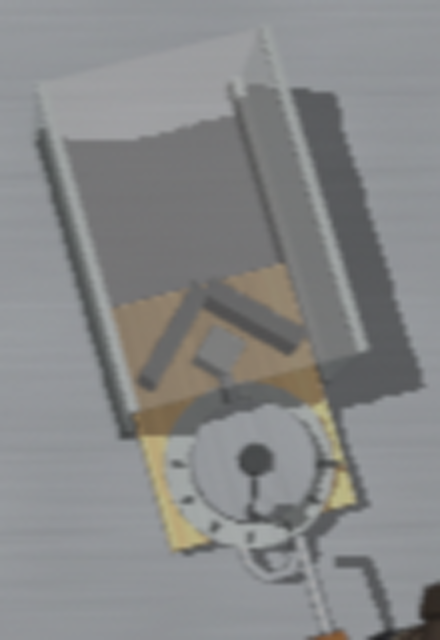

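View pics/j_s.png

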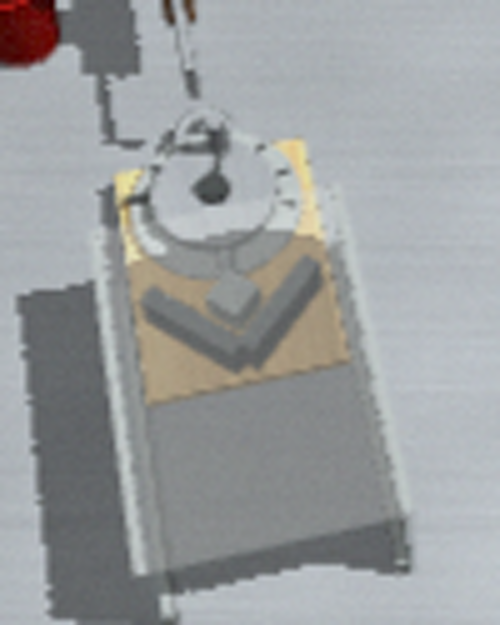

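The hook is out of the loop and the tray sits well forward. I'll back off and carry the hook to clear bench at about (0.38, 0.22).

```bash
python3 -m jog '[1,0,-1.5,0,0,1,0,-1.5,0,0,1,1,-1,0,0,1,2.5,0,0,0,1,3,0,0,0,1,3,0,0,0,1,3,0,0,0,1,3,0,0,0,1,3,1,0,0,1,3,1.5,0,0,1,3,2,0,0,1,3,2,0,0,1,3,1.3,0,0,1,2.3,1,0,0,1,1,0,0,0,1,0,0,0,0]' && python3 -m jog '[1,0,0,2,0,1,0,0,2,0,1,0,0,1.5,0,1,0,0,0.8,0,1,0,0,0.5,0,1,0,0,0.3,0,1,0,0,0,0,1,0,0,0,0]'; python3 -c "
from h import *
goto(.38,.22,.0244,.2465+np.pi/2)"
```

```text
t: 14.68
position: [0.3784, 0.2192, 0.0984]
ee_rot: [0.614, 0.789, -0.001, -0.0]
force: [-0.2, 0.6, -1.4]
gripper_width: 0.223
t: 15.35
position: [0.3802, 0.2187, 0.029]
ee_rot: [0.615, 0.788, 0.0, 0.0]
force: [-0.0, -0.3, -1.0]
gripper_width: 0.219
t 15.35 pos [0.3802 0.2187 0.029 ] xang 1.8166 shift cm [0.13 0.02 0.46] turn -0.001 q [ 0.52  0.04 -0.55  0.98 -0.    0.28] F [-0.  -0.3 -1. ] w 0.219 tilt [ 0.     0.001 -1.   ]
```

```bash
python3 -m jog '[1,0,0,0.2,0,1,0,0,0.15,0,1,0,0,0.1,0,1,0,0,0.05,0,1,0,0,0,0]' && python3 -m jog '[0.8,0,0,0,0,0.6,0,0,0,0,0.4,0,0,0,0,0,0,0,0,0,-0.5,0,0,0,0,-1,0,0,0,0,-1,0,0,0,0,-1,0,0,0,0,-1,0,0,-0.5,0,-1,0,0,-1.5,0,-1,0,0,-3,0,-1,0,0,-3,0,-1,0,0,-2.5,0,-1,0,0,0,0,-1,0,0,0,0]'
python3 - <<'E'
from h import *
goto(.38,.22,.0244,.2465+np.pi/2)
s=manip.get_state();f=cam('wrist');crop(f,0,0,512,384,1.5,'k_w.png')
f=cam('top');crop(f,180,55,370,255,3,'k_t.png');np.savez('top3.npz',**f)
f=cam('scene');crop(f,170,190,240,270,7,'k_s.png');np.savez('scene3.npz',**f)
E
```

```text
t: 15.77
position: [0.3801, 0.2189, 0.0243]
ee_rot: [0.615, 0.789, 0.0, 0.0]
force: [-2.2, -2.3, 6.9]
gripper_width: 0.218
t: 17.02
position: [0.3808, 0.2194, 0.13]
ee_rot: [0.615, 0.789, 0.002, 0.001]
force: [0.1, 0.5, -0.5]
gripper_width: 1.002
t 17.02 pos [0.3808 0.2194 0.13  ] xang 1.8169 shift cm [ 0.07 -0.1  10.56] turn -0.0 q [ 0.52 -0.02 -0.38  1.21 -0.    0.28] F [ 0.1  0.5 -0.5] w 1.002 tilt [ 0.001  0.003 -1.   ]
```

View pics/k_t.png

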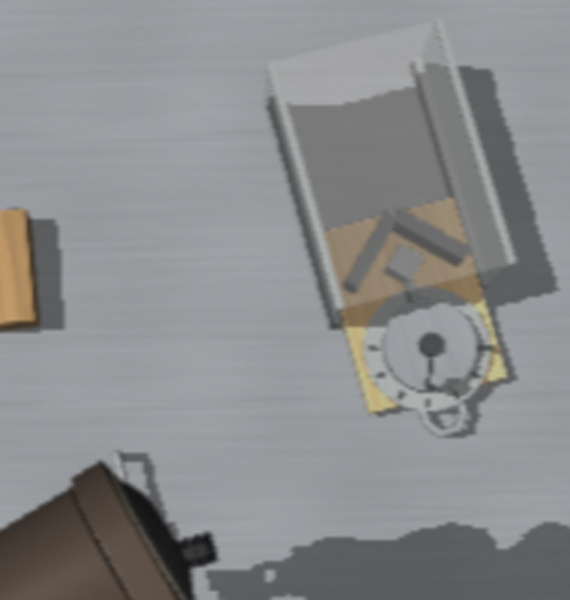

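View pics/k_s.png

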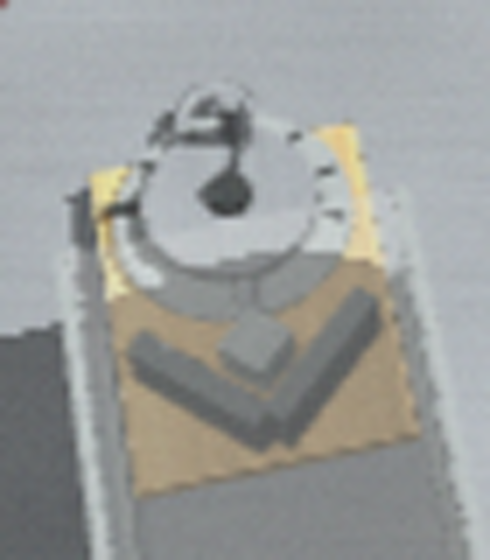

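View pics/k_w.png

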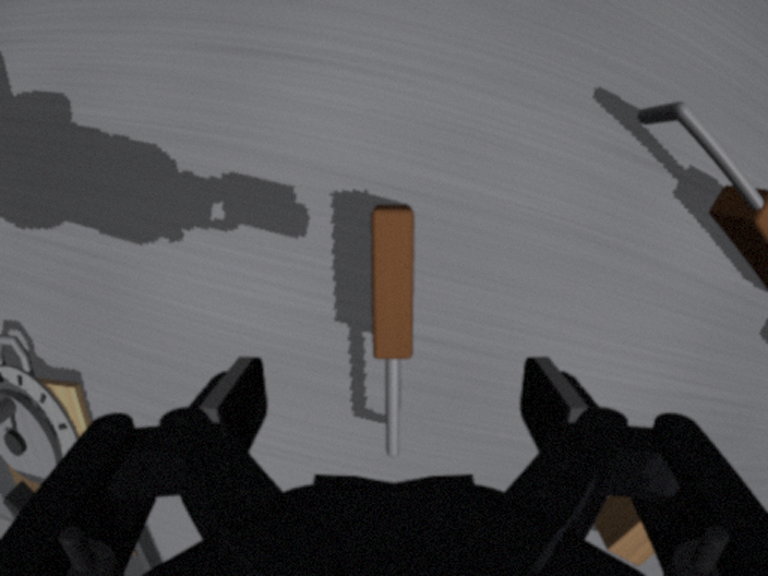

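The hook lies upright and free at about (0.38, 0.22). The dial's post looks to be near position 3. I'll shut the fingers and move over to measure the dial with the wrist camera.

```bash
python3 -m jog '[1,0,0,-2,0,1,-1.5,0.5,-2,0,1,-2.5,0.7,-2,0,1,-3,0.9,-1,0,1,-3,0.9,0,0,1,-3,0.9,0,0,1,-3,0.9,0,0,1,-3,0.9,0,0,1,-3,0.9,0,0,1,-3,0.9,0,0,1,-3,0.9,0,0,1,-3,0.9,0,0,1,-2.5,0.8,0,0,1,-1.3,0.1,0,0]' && python3 -m jog '[1,0,0,0,-0.117,1,0,0,0,-0.117,1,0,0,0,-0.117,1,0,0,0,-0.117,1,0,0,0,-0.117,1,0,0,0,-0.117,1,0,0,0,-0.117,1,0,0,0,-0.117,1,0,0,0,-0.117,1,0,0,0,-0.117,1,0,0,0,-0.117,1,0,0,0,-0.117,1,0,0,0,-0.117,1,0,0,0,-0.117,1,0,0,0,-0.117,1,0,0,0,-0.117,1,0,0,0,-0.117,1,0,0,0,-0.105,1,0,0,0,0,1,0,0,0,0]'
python3 - <<'E'
from h import *
goto(.566,-.1033,.2,-2.372)
s=manip.get_state();f=cam('wrist');crop(f,0,0,512,384,1.5,'l_w.png');np.savez('w4.npz',**f,pos=s['position'],q=s['ee_rot'])
E
```

```text
t: 18.33
position: [0.5643, -0.0962, 0.196]
ee_rot: [0.616, 0.788, -0.001, -0.001]
force: [-1.0, 1.0, -0.8]
gripper_width: -0.001
t: 20.0
position: [0.5629, -0.0934, 0.1975]
ee_rot: [-0.374, 0.927, 0.0, -0.001]
force: [-0.8, 0.3, 0.6]
gripper_width: -0.001
t 20.0 pos [ 0.5629 -0.0934  0.1975] xang -2.3748 shift cm [ 0.46 -0.93 -0.25] turn -0.003 q [-0.16  0.21  0.03  1.39  0.   -2.5 ] F [-0.8  0.3  0.6] w -0.001 tilt [ 0.001  0.001 -1.   ]
```

View pics/l_w.png

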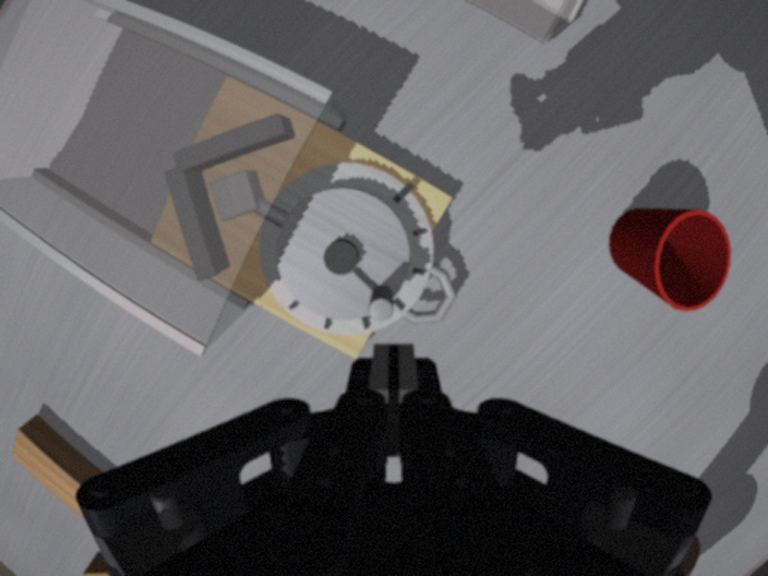

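The wrist view shows the hub at (343,256), the long mark 0 at (404,190), and marks 1 to 6 at (420,233), (419,270), (400,303), (366,323), (328,322) and (295,304). The arm line points at mark 3 and the post top is at about (382,310).

Run:
```python
from h import *
d=dict(np.load('w4.npz'));p=[.6431,-.0632,.2465]
C,s=np.cos(p[2]),np.sin(p[2]);M=np.array([[C,-s],[s,C]])
st=lambda X:M.T@(np.array(X[:2])-p[:2])
w=lambda u,v,z:wz(d,u/1.5,v/1.5,z)
h=w(343,256,.051);print('hub',h,st(h))
marks=[(404,190),(420,233),(419,270),(400,303),(366,323),(328,322),(295,304)]
W=np.array([w(u,v,.049)[:2] for u,v in marks]); 
# circle fit
A=np.c_[2*W,np.ones(7)];c=np.linalg.lstsq(A,(W**2).sum(1),rcond=None)[0];print('ctr',c[:2],st(c[:2]),'r',np.sqrt(c[2]+c[0]**2+c[1]**2))
for q in W:
    v=st(q)-st(h);print('mark cw deg',-np.degrees(np.arctan2(v[1],v[0])).round(1)%360,np.linalg.norm(v).round(4))
for n,(u,v_,z) in dict(posttop=(382,310,.087),line=(365,277,.051)).items():
    v=st(w(u,v_,z))-st(h);print(n,-np.degrees(np.arctan2(v[1],v[0]))%360,np.linalg.norm(v))
T=dict(np.load('top3.npz'));h2=onz(T,431/3+180-.3,345/3+55-.3,.051);print('top hub',h2,st(h2))
```

```text
hub [ 0.5953854  -0.07601586  0.051     ] [-0.04939952 -0.00078557]
ctr [ 0.59934734 -0.08024564] [-0.04658945 -0.00585425] r 0.056461581128655264
mark cw deg 103.1 0.0623
mark cw deg 133.8 0.0559
mark cw deg 161.3 0.0543
mark cw deg 191.2 0.053
mark cw deg 223.3 0.0523
mark cw deg 254.7 0.051
mark cw deg 286.0 0.0512
posttop 195.37445199836583 0.03966808207839309
line 195.00277977214648 0.021438880016631374
top hub [ 0.59418376 -0.07584534  0.051     ] [-0.05052322 -0.00032698]
```

The dial hub is at station x -0.0495, so the tray is at its stop (0.145). The post is at 195° clockwise, which is position 3, so two clicks are needed. I'll go down behind the post.

```bash
python3 -m jog '[1,0.2,-0.4,2,0,1,0.2,-0.6,3,0,1,0,0,3,0,1,0,0,2.5,0,1,0,0,1.2,0,1,0,0,0.6,0,1,0,0,0,0]'
python3 - <<'E'
from h import *
goto(.5663,-.1038,.071,-2.372)
s=manip.get_state();f=cam('wrist');crop(f,100,130,400,384,2,'m_w.png')
E
```

```text
t: 20.63
position: [0.5665, -0.1035, 0.0736]
ee_rot: [-0.375, 0.927, 0.001, -0.001]
force: [0.4, 0.6, 0.1]
gripper_width: -0.003
t 20.63 pos [ 0.5665 -0.1035  0.0736] xang -2.3736 shift cm [ 0.03 -0.01  0.26] turn -0.002 q [-0.18  0.26 -0.19  1.13  0.   -2.52] F [0.4 0.6 0.1] w -0.003 tilt [ 0.002  0.003 -1.   ]
```

View pics/m_w.png

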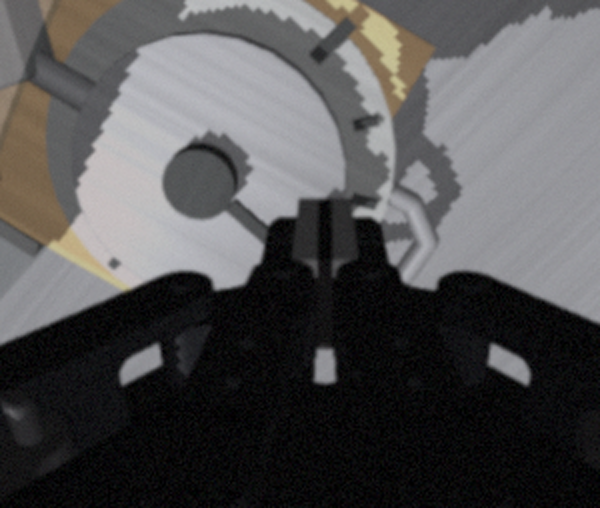

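```bash
python3 -m jog '[1,0,0.2,0,0.05,1,0,0.2,0,0.05,1,0,0.2,0,0.05,1,0,0.2,0,0.05,1,0,0.2,0,0.05,1,0,0.2,0,0.05]'; python3 -m jog '[1,0,0.2,0,0.05,1,0,0.2,0,0.05,1,0,0.2,0,0.05,1,0,0.2,0,0.05,1,0,0.2,0,0.05]';python3 -m jog '[1,0,0.2,0,0.05,1,0,0.2,0,0.05,1,0,0.2,0,0.05]'
python3 - <<'E'
from h import *
goto(.5663,-.1038,.071,-2.372)
f=cam('wrist');crop(f,100,100,400,384,2,'n_w.png')
f=cam('top');crop(f,260,105,370,205,6,'n_t.png')
E
```

```text
t: 21.18
position: [0.5615, -0.0943, 0.0772]
ee_rot: [-0.231, 0.973, -0.001, 0.001]
force: [-0.2, 0.4, 0.1]
gripper_width: -0.0
t: 21.6
position: [0.5579, -0.085, 0.0773]
ee_rot: [-0.108, 0.994, -0.0, 0.001]
force: [0.6, 0.0, 0.1]
gripper_width: -0.001
t: 21.85
position: [0.5569, -0.079, 0.0772]
ee_rot: [-0.033, 0.999, -0.0, 0.001]
force: [-0.6, 0.1, 0.4]
gripper_width: -0.001
t 21.85 pos [ 0.5569 -0.079   0.0772] xang -3.0755 shift cm [-0.77 -2.53  0.63] turn -0.703 q [-0.14  0.23 -0.22  1.12  0.   -1.78] F [-0.6  0.1  0.4] w -0.001 tilt [-0.003 -0.001 -1.   ]
```

View pics/n_w.png

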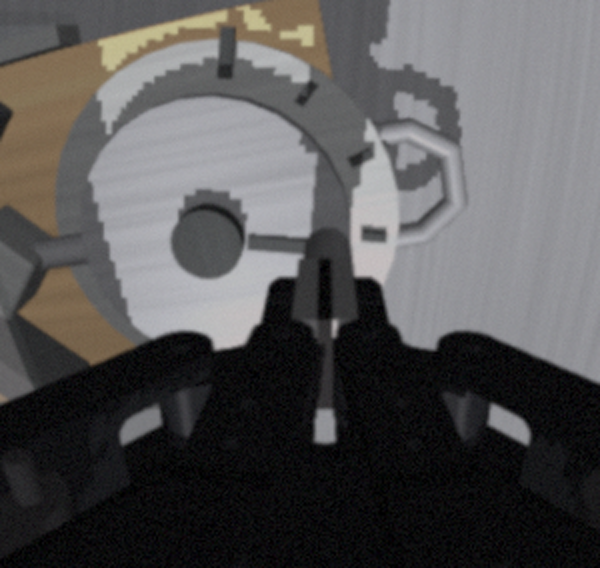

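View pics/n_t.png

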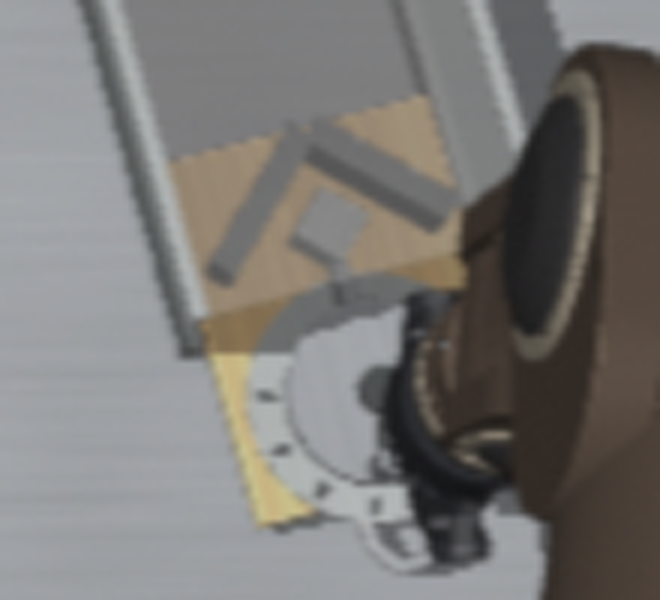

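Run:
```python
from h import *
s=manip.get_state();d=cam('wrist');d['pos']=s['position'];d['q']=s['ee_rot'];np.savez('w5.npz',**d)
p=[.6431,-.0632,.2465];C,S=np.cos(p[2]),np.sin(p[2]);M=np.array([[C,-S],[S,C]])
st=lambda X:M.T@(np.array(X[:2])-p[:2])
w=lambda u,v,z:wz(d,u/2+100,v/2+100,z)
h=w(208,241,.051);print('hub',h)
for n,(u,v,z) in dict(m0=(227,50,.049),m1=(307,93,.049),m2=(361,154,.049),m3=(374,235,.049),line=(300,244,.051),post=(326,240,.087),tip=(325,265,s['position'][2]-.014)).items():
    W=w(u,v,z);v=st(W)-st(h);print(n,W.round(4),-np.degrees(np.arctan2(v[1],v[0]))%360,np.linalg.norm(v))
def wpx(X):
    R=Ro.from_quat(d['q']).as_matrix();T=d['tool_from_camera'];q=T[:3,:3].T@(R.T@(np.array(X)-d['pos'])-T[:3,3])
    r=np.hypot(q[0],q[1]);th=np.arctan2(r,q[2]);return (np.array([d['cx'],d['cy']])+q[:2]/r*th*d['f']-100)*2
for a in(165,150,135):
    an=np.radians(a)+p[2];print(a,wpx([.595+.04*np.cos(an),-.076+.04*np.sin(an),.087]),wpx([.595+.04*np.cos(an),-.076+.04*np.sin(an),.05]))
R=Ro.from_quat(d['q']).as_matrix()
print('tcp',wpx(d['pos']+1e-6),'tip',wpx(d['pos']+R@[0,0,.014]),'tip+y11',wpx(d['pos']+R@[0,.011,.014]),'tip-y11',wpx(d['pos']+R@[0,-.011,.014]),s['position'],s['force'])
```

```text
hub [ 0.59628786 -0.07421664  0.051     ]
m0 [ 0.5922 -0.1375  0.049 ] 107.77651116124565 0.06339970237612401
m1 [ 0.5662 -0.1253  0.049 ] 134.66336060870015 0.05928301490683082
m2 [ 0.5476 -0.1069  0.049 ] 160.2804239664003 0.058615904535558906
m3 [ 0.5409 -0.0797  0.049 ] 188.46496829355698 0.05565116699810225
line [ 0.5653 -0.0755  0.051 ] 191.66070812980658 0.030975330259614627
post [ 0.5577 -0.0906  0.087 ] 171.12948626756145 0.04187642259557703
tip [ 0.5569 -0.0736  0.0631] 195.06059844742953 0.03942513186798444
165 [332.05010301 292.20965659] [331.02142804 245.4680665 ]
150 [323.95684437 324.76169423] [324.33652627 273.55395527]
135 [307.34096868 352.74088047] [310.44142415 298.1166322 ]
tcp [326.25500839 266.38660258] tip [326.1278758  249.18904508] tip+y11 [326.09129397 281.50066153] tip-y11 [326.16150551 215.48619499] [ 0.55684838 -0.07889954  0.0770838 ] [ 0.91035959 -0.25793399  1.31809888]
```

Run:
```python
from h import *
d=dict(np.load('w5.npz'));R=Ro.from_quat(d['q']).as_matrix();f=float(d['f'])
for u,v in [(310,262),(310,275),(310,290),(310,310),(340,262),(340,310),(326,240),(326,232),(326,250),(270,300),(325,255),(200,360)]:
    U,V=u/2+100,v/2+100;a,b=U-d['cx'],V-d['cy'];r=np.hypot(a,b);th=r/f
    z=d['range_z'][int(round(V)),int(round(U))]
    P=np.array([a/r*np.tan(th)*z,b/r*np.tan(th)*z,z]);T=d['tool_from_camera'];X=T[:3,:3]@P+T[:3,3]
    W=R@X+d['pos'];print((u,v),'tool',X.round(4),'world',W.round(4))
```

```text
(310, 262) tool [-0.004  -0.0116 -0.0252] world [ 0.5616 -0.0902  0.1023]
(310, 275) tool [-0.0038 -0.0117 -0.0336] world [ 0.5614 -0.0903  0.1107]
(310, 290) tool [-0.0037 -0.0106 -0.0392] world [ 0.5612 -0.0892  0.1163]
(310, 310) tool [-0.0035 -0.0105 -0.0489] world [ 0.5609 -0.0891  0.126 ]
(340, 262) tool [ 0.0033 -0.0112 -0.0243] world [ 0.5543 -0.0903  0.1014]
(340, 310) tool [ 0.0026 -0.0114 -0.0507] world [ 0.5549 -0.0904  0.1278]
(326, 240) tool [-0.     -0.0036  0.0125] world [ 0.5572 -0.0825  0.0646]
(326, 232) tool [-0.     -0.0027  0.0225] world [ 0.5571 -0.0816  0.0546]
(326, 250) tool [-0.0001 -0.0031  0.0051] world [ 0.5571 -0.082   0.072 ]
(270, 300) tool [-0.0129 -0.0068 -0.0368] world [ 0.5701 -0.0848  0.1139]
(325, 255) tool [-0.0004 -0.0041 -0.0014] world [ 0.5575 -0.083   0.0785]
(200, 360) tool [-0.0222 -0.0115 -0.0712] world [ 0.5795 -0.0888  0.1483]
```

Run:
```python
from h import *
f=cam('scene');crop(f,165,160,245,230,9,'o_s.png');np.savez('scene5.npz',**f)
P=cloud(f)
for X in ([.5569,-.0789,.063],[.5569,-.0789,.1],[.5569,-.0789,.087],[.557,-.075,.087]): print(X,(px(f,X)-[165,160])*9)
Q=P[160:230,165:245].reshape(-1,3)
m=(abs(Q[:,0]-.557)<.03)&(abs(Q[:,1]+.077)<.03)&(Q[:,2]>.053)
print(Q[m][np.argsort(Q[m][:,2])][:40].round(3))
```

```text
[0.5569, -0.0789, 0.063] [335.38177271 426.53858843]
[0.5569, -0.0789, 0.1] [324.64958043 378.09737274]
[0.5569, -0.0789, 0.087] [328.47303131 395.35504051]
[0.557, -0.075, 0.087] [337.71525178 395.62226261]
[[ 0.572 -0.095  0.053]
 [ 0.562 -0.054  0.053]
 [ 0.576 -0.049  0.054]
 [ 0.585 -0.075  0.054]
 [ 0.581 -0.064  0.054]
 [ 0.558 -0.069  0.054]
 [ 0.581 -0.067  0.055]
 [ 0.582 -0.086  0.055]
 [ 0.564 -0.076  0.055]
 [ 0.586 -0.082  0.055]
 [ 0.587 -0.078  0.055]
 [ 0.556 -0.085  0.057]
 [ 0.556 -0.069  0.058]
 [ 0.562 -0.072  0.059]
 [ 0.563 -0.08   0.061]
 [ 0.559 -0.072  0.062]
 [ 0.555 -0.069  0.063]
 [ 0.566 -0.075  0.065]
 [ 0.562 -0.079  0.067]
 [ 0.563 -0.075  0.068]
 [ 0.56  -0.071  0.07 ]
 [ 0.561 -0.082  0.072]
 [ 0.561 -0.078  0.073]
 [ 0.562 -0.074  0.074]
 [ 0.559 -0.071  0.076]
 [ 0.557 -0.07   0.079]
 [ 0.562 -0.073  0.081]
 [ 0.558 -0.077  0.082]
 [ 0.559 -0.074  0.083]
 [ 0.559 -0.081  0.083]
 [ 0.564 -0.08   0.084]
 [ 0.565 -0.076  0.085]
 [ 0.557 -0.069  0.086]
 [ 0.553 -0.07   0.088]
 [ 0.561 -0.072  0.092]
 [ 0.563 -0.09   0.096]
 [ 0.56  -0.072  0.098]
 [ 0.567 -0.074  0.101]
 [ 0.568 -0.082  0.103]
 [ 0.568 -0.085  0.103]]
```

View pics/o_s.png

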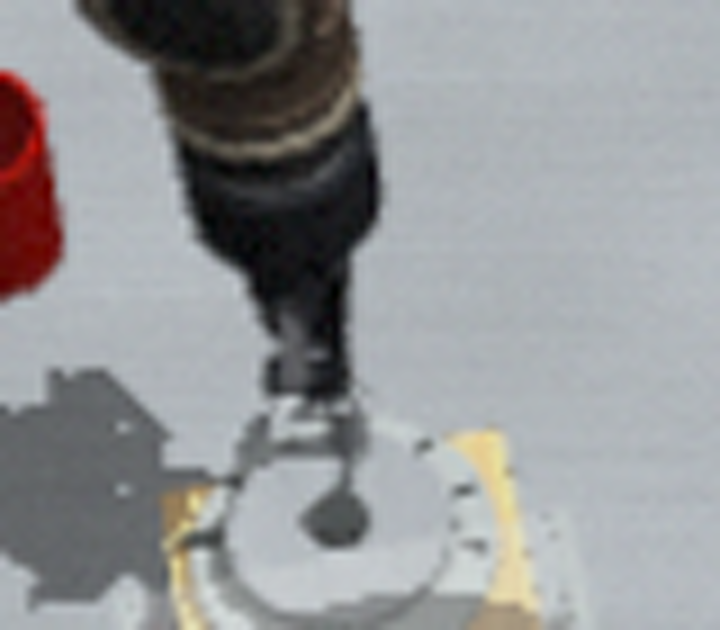

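```bash
cat >> h.py <<'E'
def wcloud(d):
    f=192/np.tan(np.radians(float(d['vertical_fov'])/2));v,u=np.mgrid[:384,:512];a,b=u-float(d['cx']),v-float(d['cy']);r=np.hypot(a,b)+1e-9
    t=np.tan(r/f)/r;z=d['range_z'];P=np.stack([a*t*z,b*t*z,z],-1);T=d['tool_from_camera'];return P@T[:3,:3].T+T[:3,3]
E
python3 - <<'E'
from h import *
for n in('w1','w2','w4'):
    d=dict(np.load(n+'.npz'));X=wcloud(d)
    print(n,'img rows at col', 262)
    for (u,v) in ([(150,v) for v in range(230,300,8)] if n=='w1' else [(240,v) for v in range(222,250,4)] if n=='w2' else [(255,v) for v in range(222,260,4)]):
        print((u,v),X[v,u].round(4),d['img'][v,u])
E
```

```text
w1 img rows at col 262
(150, 230) [-0.1585  0.0868  0.2139] [120 121 124]
(150, 238) [-0.1603  0.0993  0.214 ] [121 119 125]
(150, 246) [-0.162   0.1119  0.2138] [111 112 115]
(150, 254) [-0.0474 -0.0101 -0.0511] [44 45 45]
(150, 262) [-0.0445 -0.0106 -0.059 ] [40 37 40]
(150, 270) [-0.0428 -0.0099 -0.0642] [2 0 0]
(150, 278) [-0.0426 -0.0073 -0.0659] [17 13 12]
(150, 286) [-0.0424 -0.0048 -0.0677] [ 4 11  9]
(150, 294) [-0.0329 -0.0162 -0.0893] [5 3 3]
w2 img rows at col 262
(240, 222) [-0.011  -0.0132 -0.0186] [86 63 51]
(240, 226) [-0.0111 -0.0107 -0.0177] [70 54 41]
(240, 230) [-0.0107 -0.0107 -0.0231] [30 26 27]
(240, 234) [-0.0104 -0.0105 -0.0277] [15 14 13]
(240, 238) [-0.0101 -0.0101 -0.0317] [ 7 10  7]
(240, 242) [-0.0098 -0.0103 -0.0367] [1 2 1]
(240, 246) [-0.0095 -0.0102 -0.0407] [6 7 9]
w4 img rows at col 262
(255, 222) [-0.0097  0.0655  0.1971] [139 139 146]
(255, 226) [-0.0097  0.0715  0.1983] [143 144 149]
(255, 230) [-0.004  -0.0113 -0.0223] [53 54 55]
(255, 234) [-0.0038 -0.0119 -0.0287] [41 40 42]
(255, 238) [-0.0037 -0.0114 -0.0324] [40 38 39]
(255, 242) [-0.0036 -0.0113 -0.0367] [41 41 41]
(255, 246) [-0.0036 -0.0113 -0.041 ] [41 40 41]
(255, 250) [-0.0035 -0.0112 -0.0448] [41 40 43]
(255, 254) [-0.0034 -0.0114 -0.0491] [45 43 43]
(255, 258) [-0.0033 -0.0111 -0.0521] [45 46 45]
```

The evidence conflicts. The wrist depth and the scene camera both put the shut fingertips about 12 to 22 mm behind the TCP, at world z of about 0.09 to 0.10. That is above the post's top at 0.087, not 14 mm ahead of the TCP as described. There was no force either, so the fingers passed over the post. I'll back off and feel downward in small steps beside the post.

```bash
python3 -m jog '[1,0,0,0,-0.05,1,0,-0.2,0,-0.05,1,0,-0.2,0,-0.05,1,0,-0.2,0,-0.05,1,0,-0.2,0,-0.05,1,0,-0.2,0,-0.05,1,0,-0.2,0,-0.05,1,0,-0.2,0,-0.05,1,0,-0.2,0,-0.05,1,0,-0.2,0,-0.05,1,0,-0.2,0,-0.05,1,0,-0.2,0,-0.05,1,0,-0.2,0,-0.05,1,0,-0.2,0,-0.05,1,0,-0.2,0,0,1,0,0,0,0]';python3 -m jog '[1,0,0,0.3,0,1,0,0,0.2,0,1,0,0,0,0,1,0,0,0,0]'
python3 - <<'E'
from h import *
goto(.5663,-.1038,.071,-2.372)
f=cam('scene');crop(f,165,160,245,230,9,'p_s.png')
s=manip.get_state()
for z in (.04,.05,.06,.07,.08,.09): print(z,((px(f,[*s['position'][:2],z])-[165,160])*9).round())
d=cam('wrist');X=wcloud(d);m=(abs(X[...,0])<.02)&(X[...,1]<.02)&(X[...,2]<.03)
print('max z of finger px',np.sort(X[...,2][m])[-10:].round(4))
E
```

```text
t: 23.38
position: [0.5681, -0.1042, 0.0757]
ee_rot: [-0.375, 0.927, -0.0, 0.0]
force: [-0.7, -0.3, 0.6]
gripper_width: 0.002
t: 23.72
position: [0.5673, -0.1037, 0.07]
ee_rot: [-0.375, 0.927, 0.0, -0.0]
force: [0.5, 0.5, -0.2]
gripper_width: 0.004
t 23.72 pos [ 0.5673 -0.1037  0.07  ] xang -2.3724 shift cm [ 0.08  0.06 -0.1 ] turn -0.0 q [-0.18  0.26 -0.19  1.12  0.   -2.52] F [ 0.5  0.5 -0.2] w 0.004 tilt [ 0.     0.001 -1.   ]
0.04 [282. 476.]
0.05 [279. 463.]
0.06 [276. 451.]
0.07 [272. 438.]
0.08 [269. 425.]
0.09 [266. 412.]
max z of finger px [0.0291 0.0292 0.0292 0.0292 0.0293 0.0296 0.0296 0.0296 0.0296 0.0299]
```

View pics/p_s.png

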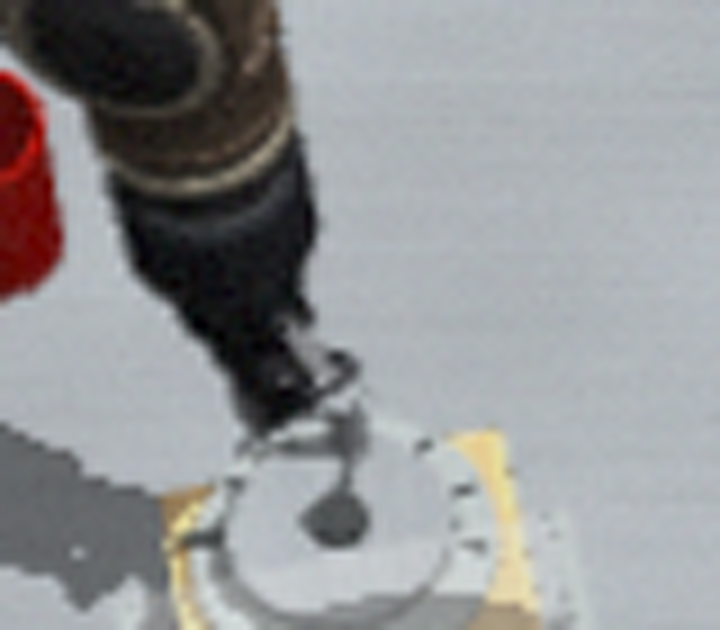

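In the scene view the fingertips end at about z 0.075 to 0.08 with the TCP at 0.070. I'll go lower in small, force-watched steps.

```bash
python3 -m jog '[1,0,0,0.2,0,1,0,0,0.2,0,1,0,0,0.2,0,1,0,0,0,0]';python3 -m jog '[1,0,0,0.2,0,1,0,0,0.2,0,1,0,0,0,0]';python3 -m jog '[1,0,0,0.2,0,1,0,0,0.2,0,1,0,0,0,0]'
```

```text
t: 24.15
position: [0.5673, -0.1037, 0.0637]
ee_rot: [-0.375, 0.927, 0.0, -0.0]
force: [-0.1, -0.3, 0.5]
gripper_width: 0.003
t: 24.4
position: [0.5674, -0.1038, 0.0598]
ee_rot: [-0.375, 0.927, 0.0, -0.0]
force: [-0.7, -0.3, -0.3]
gripper_width: -0.002
t: 24.65
position: [0.5674, -0.1037, 0.0558]
ee_rot: [-0.375, 0.927, 0.0, -0.0]
force: [-0.1, 0.5, 0.3]
gripper_width: 0.001
```

```bash
python3 -m jog '[1,0,0,0.2,0,1,0,0,0.2,0,1,0,0,0,0]';python3 -m jog '[1,0,0,0.2,0,1,0,0,0.2,0,1,0,0,0,0]'
python3 - <<'E'
from h import *
f=cam('scene');crop(f,165,160,245,230,9,'q_s.png')
s=manip.get_state()
for z in (.04,.05,.06,.07,.08,.09): print(z,((px(f,[*s['position'][:2],z])-[165,160])*9).round())
d=cam('wrist');crop(d,100,100,400,384,2,'q_w.png');X=wcloud(d)
for v in range(205,250,4):print(v,X[v,255].round(4),end=';')
E
```

```text
t: 24.9
position: [0.5674, -0.1037, 0.0518]
ee_rot: [-0.375, 0.927, 0.0, -0.0]
force: [-0.0, 0.3, -1.2]
gripper_width: 0.001
t: 25.15
position: [0.5674, -0.1038, 0.0478]
ee_rot: [-0.375, 0.927, 0.0, -0.0]
force: [0.1, 0.4, 0.4]
gripper_width: 0.001
0.04 [282. 476.]
0.05 [279. 463.]
0.06 [276. 451.]
0.07 [272. 438.]
0.08 [269. 425.]
0.09 [266. 412.]
205 [-0.0044 -0.0179 -0.0015];209 [-0.0044 -0.0154 -0.0009];213 [-0.0045 -0.0128 -0.0001];217 [-0.0045 -0.0106 -0.0006];221 [-0.0045 -0.0081 -0.0005];225 [-0.0045 -0.0058 -0.0007];229 [-0.004  -0.0115 -0.0214];233 [-0.0039 -0.0115 -0.0267];237 [-0.0038 -0.0112 -0.0307];241 [-0.0037 -0.0116 -0.0363];245 [-0.0036 -0.0113 -0.0399];249 [-0.0035 -0.0114 -0.0443];
```

View pics/q_s.png

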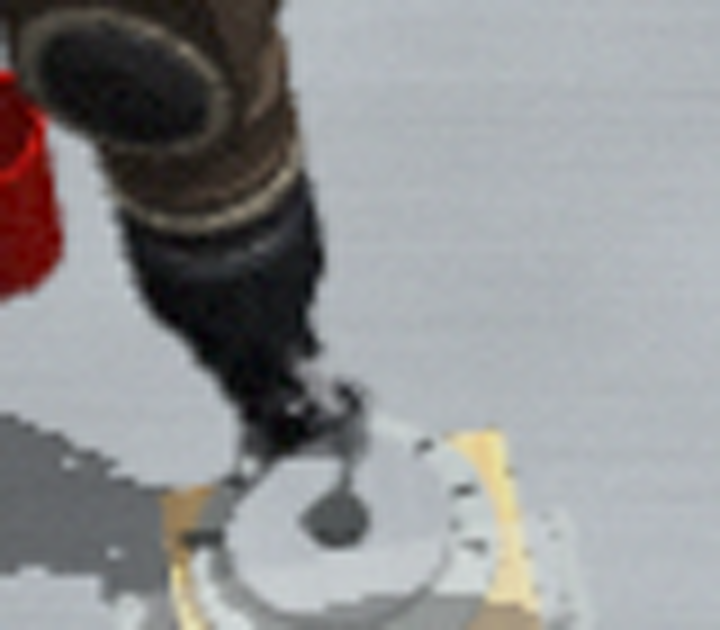

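View pics/q_w.png

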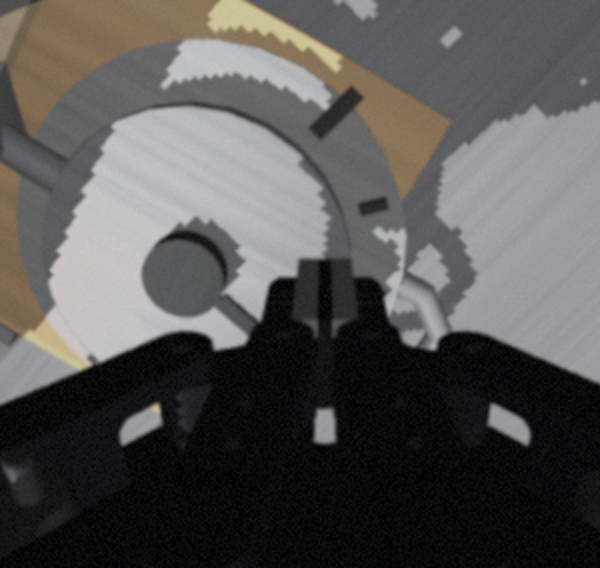

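The fingertips now overlap the post by about 18 mm or more and clear the disc. I'll sweep again.

```bash
python3 -m jog '[1,0,0.2,0.1,0.05,1,0,0.2,0.1,0.05,1,0,0.2,0,0.05,1,0,0.2,0,0.05,1,0,0.2,0,0.05,1,0,0.2,0,0.05]'; python3 -m jog '[1,0,0.2,0,0.05,1,0,0.2,0,0.05,1,0,0.2,0,0.05]';python3 -m jog '[1,0,0.2,0,0.05,1,0,0.2,0,0.05,1,0,0.2,0,0.05]'; python3 -m jog '[1,0,0.2,0,0.05,1,0,0.2,0,0.05,1,0,0.2,0,0.05]'
python3 - <<'E'
from h import *
goto(.5663,-.1038,.071,-2.372)
d=cam('wrist');crop(d,100,100,400,384,2,'r_w.png')
s=manip.get_state()['position'];print(np.degrees(np.arctan2(s[1]+.076,s[0]-.595)-.2465)%360,np.hypot(s[1]+.076,s[0]-.595))
E
```

```text
t: 25.75
position: [0.5604, -0.0942, 0.0464]
ee_rot: [-0.231, 0.973, -0.0, 0.0]
force: [0.5, 0.8, -1.3]
gripper_width: 0.002
t: 26.0
position: [0.5581, -0.0899, 0.0465]
ee_rot: [-0.157, 0.988, -0.001, -0.0]
force: [-0.1, -3.7, -0.7]
gripper_width: -0.002
t: 26.25
position: [0.5564, -0.0835, 0.0464]
ee_rot: [-0.083, 0.997, -0.0, -0.0]
force: [-0.2, -1.4, 1.8]
gripper_width: 0.002
t: 26.5
position: [0.5557, -0.077, 0.0465]
ee_rot: [-0.008, 1.0, -0.0, 0.0]
force: [-0.5, 0.4, 0.7]
gripper_width: 0.005
t 26.5 pos [ 0.5557 -0.077   0.0465] xang -3.1247 shift cm [-1.01 -2.7  -2.45] turn -0.753 q [-0.14  0.24 -0.27  1.06  0.   -1.73] F [-0.5  0.4  0.7] w 0.005 tilt [-0. -0. -1.]
166.84794966163489 0.039329520289697883
```

View pics/r_w.png

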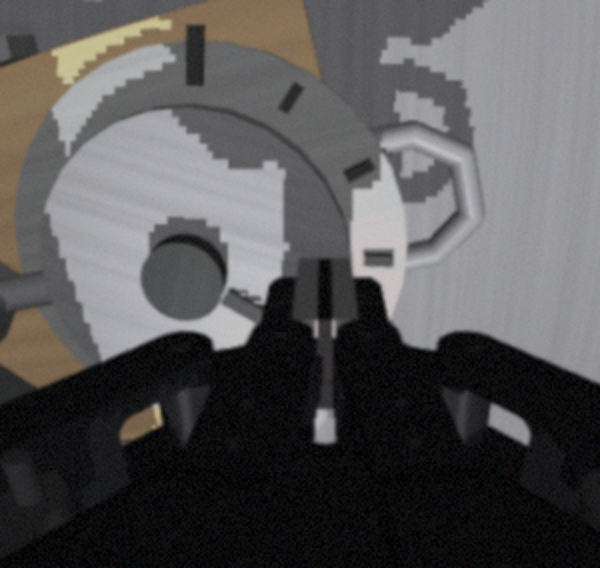

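There was one force peak of 3.7 N followed by a release. The arm line has moved about 30° on, so that is click 1 (position 4). I'll continue for the second click.

```bash
python3 -m jog '[1,0,0.2,0,0.05,1,0,0.2,0,0.05,1,0,0.2,0,0.05]'; python3 -m jog '[1,0,0.2,0,0.05,1,0,0.2,0,0.05]';python3 -m jog '[1,0,0.2,0,0.05,1,0,0.2,0,0.05]';python3 -m jog '[1,0,0.2,0,0.05,1,0,0.2,0,0.05]'
python3 - <<'E'
from h import *
d=cam('wrist');crop(d,100,100,400,384,2,'s_w.png')
s=manip.get_state()['position'];print(np.degrees(np.arctan2(s[1]+.076,s[0]-.595)-.2465)%360,np.hypot(s[1]+.076,s[0]-.595))
f=cam('top');crop(f,260,105,370,205,6,'s_t.png')
f=cam('scene');crop(f,165,160,245,230,9,'s_s.png')
E
```

```text
t: 26.8
position: [0.5555, -0.0719, 0.0464]
ee_rot: [0.066, 0.998, -0.001, -0.0]
force: [-2.6, -5.2, 1.4]
gripper_width: -0.004
t: 26.97
position: [0.556, -0.0681, 0.0464]
ee_rot: [0.116, 0.993, -0.001, -0.0]
force: [-1.4, -3.4, 0.4]
gripper_width: 0.001
t: 27.13
position: [0.5572, -0.0638, 0.0464]
ee_rot: [0.165, 0.986, -0.001, -0.0]
force: [-0.7, -0.5, 0.8]
gripper_width: 0.001
t: 27.3
position: [0.5588, -0.0596, 0.0464]
ee_rot: [0.214, 0.977, -0.0, 0.0]
force: [0.2, -0.1, 0.0]
gripper_width: 0.0
140.83946793139285 0.0396580768305135
```

View pics/s_w.png

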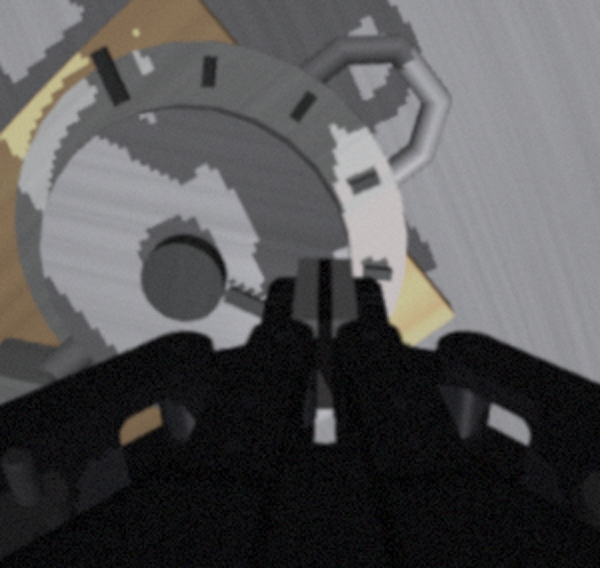

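View pics/s_s.png

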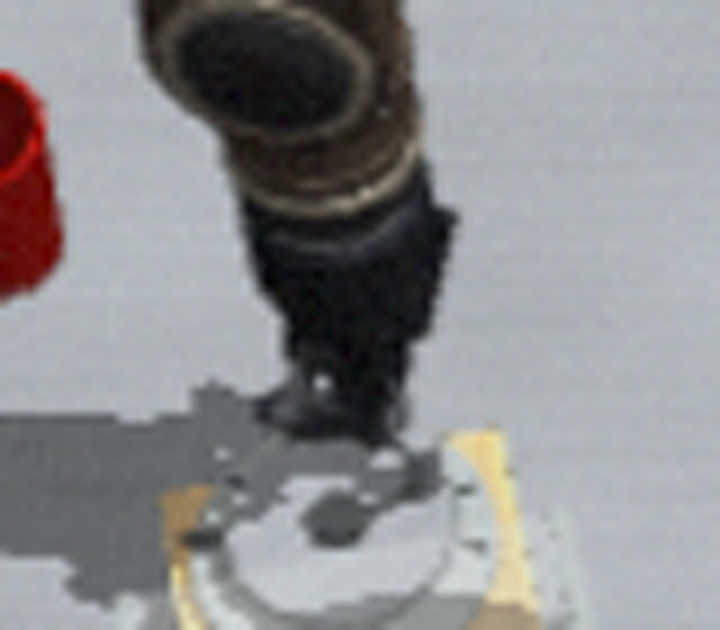

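The second peak of 5.8 N was followed by a release to about 0 N, which is click 2. I'll back straight off, lift clear and look.

```bash
python3 -m jog '[1,0,-0.5,0,0,1,0,-0.8,0,0,1,0,-0.8,0,0,1,0,0,-1.5,0,1,0,0,-2.5,0,1,0,0,-3,0,1,0,0,-3,0,1,0,0,-3,0,1,0,0,-2,0,1,0,0,0,0,1,0,0,0,0]'
python3 - <<'E'
from h import *
s=manip.get_state();d=cam('wrist');d['pos']=s['position'];d['q']=s['ee_rot'];np.savez('w6.npz',**d)
crop(d,0,0,512,384,1.5,'t_w.png')
f=cam('scene');crop(f,165,190,245,260,9,'t_s.png')
E
```

```text
t: 28.37
position: [0.5506, -0.0794, 0.1976]
ee_rot: [0.214, 0.977, 0.0, 0.001]
force: [-0.5, 0.1, -0.6]
gripper_width: 0.002
```

View pics/t_w.png

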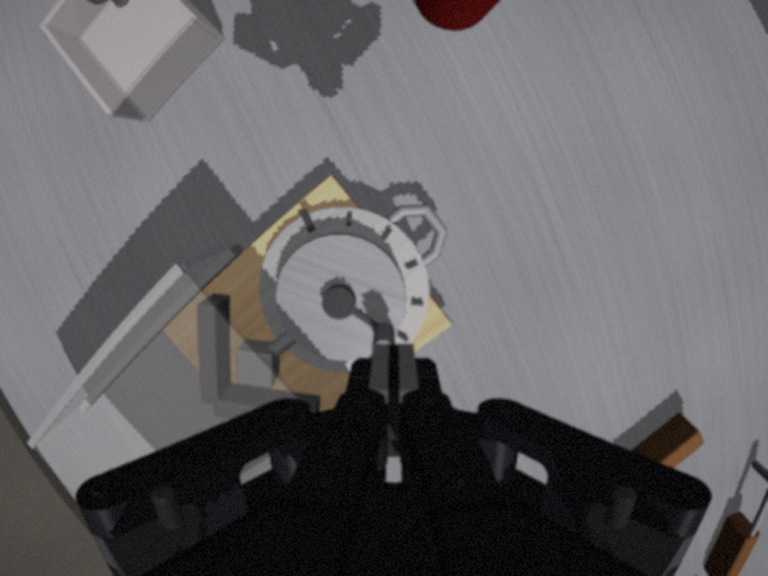

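View pics/t_s.png

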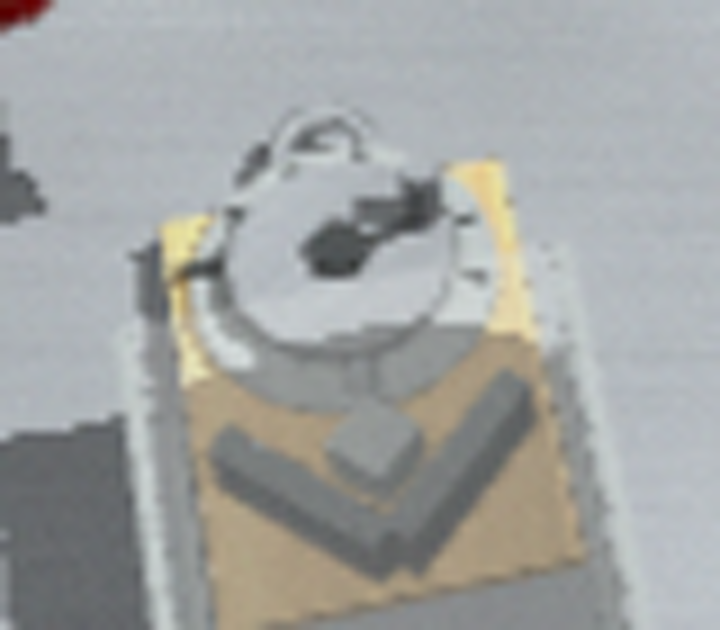

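Run:
```python
from h import *
d=dict(np.load('w6.npz'));p=[.6431,-.0632,.2465]
C,s=np.cos(p[2]),np.sin(p[2]);M=np.array([[C,-s],[s,C]]);st=lambda X:M.T@(np.array(X[:2])-p[:2])
w=lambda u,v,z:wz(d,u/1.5,v/1.5,z)
h=w(339,299,.051);print('hub st',st(h))
for n,(u,v,z) in dict(m0=(307,220,.049),m3=(411,264,.049),m4=(417,301,.049),m5=(403,335,.049),line=(371,318,.051)).items():
    q=st(w(u,v,z))-st(h);print(n,-np.degrees(np.arctan2(q[1],q[0]))%360,np.linalg.norm(q))
X=wcloud(d)@Ro.from_quat(d['q']).as_matrix().T+d['pos']
f=cam('scene');Y=cloud(f).reshape(-1,3)
for nm,Q in(('wrist',X.reshape(-1,3)),('scene',Y)):
    m=(np.hypot(Q[:,0]-.595,Q[:,1]+.076)<.055)&(Q[:,2]>.06)&(Q[:,2]<.095)
    c=np.median(Q[m],0);q=st(c)-st([.595,-.076]);print(nm,m.sum(),c,-np.degrees(np.arctan2(q[1],q[0]))%360,np.linalg.norm(q))
for a in(135,105):
    an=np.radians(a)+p[2]; print(a,[((px(f,[.595+.04*np.cos(an),-.076+.04*np.sin(an),z])-[165,190])*9).round() for z in(.05,.087)])
```

```text
hub st [-0.04896333 -0.00088503]
m0 108.14658686923246 0.06067989783731995
m3 192.77655397497705 0.0571542273504182
m4 220.87589666321938 0.0559728501446997
m5 250.20231315937983 0.05392856186282132
line 250.82805704551228 0.026880113470206534
wrist 156 [ 0.57343747 -0.0464642   0.0764704 ] 247.99220213558806 0.036569196509562175
scene 32 [ 0.5805388  -0.04212992  0.0797982 ] 261.00281975400105 0.036828095315831345
135 [array([393., 181.]), array([383., 133.])]
105 [array([424., 210.]), array([415., 163.])]
```

The arm line is at 250.8° and mark 5 at 250.2°, so the dial rests on 5. One last overall look before handing in.

```bash
python3 -m jog '[1,0,-1,-3,0,1,0,-3,-2,0,1,0,-3,0,0,1,0,-3,0,0,1,0,-2,0,0,1,0,0,0,0,1,0,0,0,0]'
python3 - <<'E'
from h import *
f=cam('top');crop(f,0,0,512,384,1.5,'u_t.png')
h=onz(f,0,0,.05)
f=cam('scene');crop(f,0,0,512,384,1.5,'u_s.png')
E
```

```text
t: 29.1
position: [0.4992, -0.1882, 0.245]
ee_rot: [0.215, 0.977, 0.0, -0.001]
force: [0.0, 0.2, 0.2]
gripper_width: 0.003
```

View pics/u_t.png

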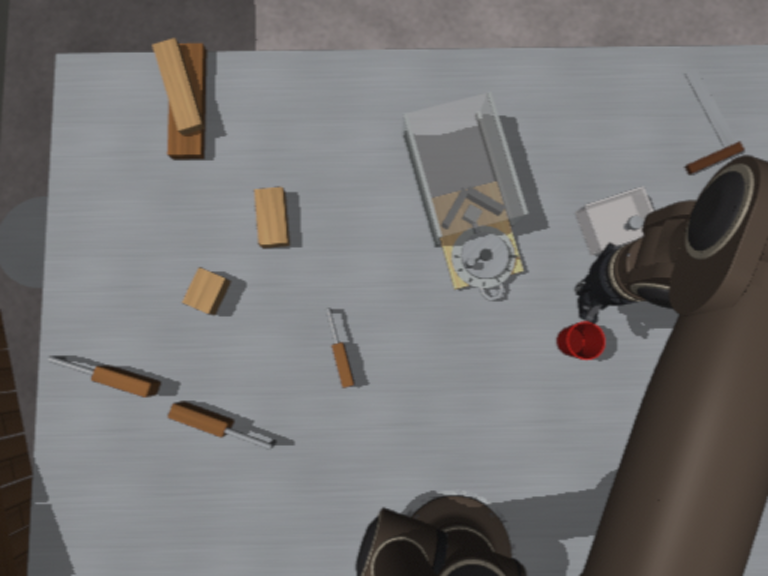

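View pics/u_s.png

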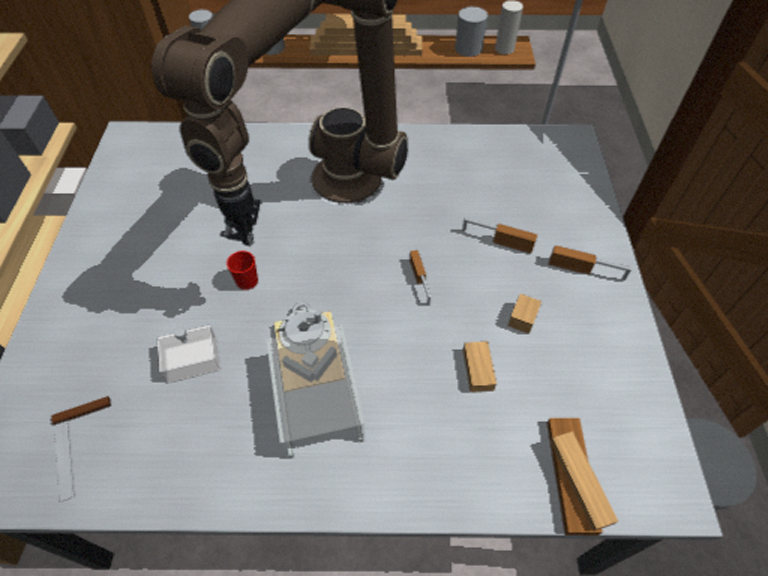

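```bash
python3 -c "
from station import manip
print(manip.finish_job(), manip.get_state()['t'])"
```

```text
the job is handed in; nothing more can be done
the job is handed in; nothing more can be done
```

The tray is out at its stop, the hook is lying on the bench, and the dial rests on position 5. The job was handed in at about 29 s of the 72 s allowed.

**What I did**
- **Tray:** I caught the loop with the smallest hook and pulled until the force rose from 9 to 27 N with no further movement.
- **Hook:** I lifted it out of the loop and set it upright on clear bench at about (0.38, 0.22).
- **Dial:** I pushed the post clockwise from position 3 through two counted clicks. The force peaked and then fell to about zero each time.

**Last checks**
- **Tray:** the dial hub measured 49 to 50.5 mm in front of the hood, against 50 mm expected with the tray fully out.
- **Dial:** the arm line on the dial read 250.8° and mark 5 read 250.2° in the same wrist picture. The post itself, from depth, read 248° (wrist camera) and 261° (scene camera). I put that spread down to each camera seeing only one side of the post.
- **Other objects:** in the last overall pictures the cup, blocks and box look unmoved by eye, and the cup's pixel is the same as at the start. The gripper was well clear of everything at z = 0.245.

**What disagreed:** the shut fingertips appeared behind the TCP, by about 8 mm in the scene view and 22 mm in the wrist depth, not 14 mm ahead of it as described. My first sweep passed over the post without touching it. I backed off, lowered about 3 cm in small force-watched steps, and swept again.

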